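# Pry the clip-on cover off a terminal box

## Robot

A 6-joint arm with a two-finger parallel gripper is mounted at the origin on a cart in front of the work surface, level with it; the furniture and walls round the work are solid. World frame = base frame: x ahead of the robot, y to its left, z up, the work surface at z = 0. Lengths are in m, angles in rad, forces in N, time in s.
With the tool pointing down it reaches from about 0.35 to 0.875 m from the base axis. Payload 4.2 kg.
Tool frame: the origin (TCP) lies between the finger pads; the fingertips stand 25 mm ahead of it and the grasp point (between the pads) lies 6 mm ahead of it; y points along the fingers, z is the direction in which the jaws open and shut, and the axes are right-handed (so a half turn about y gives the same grasp; the last joint's range is limited). The gripper opens to 87 mm and grips with 3 to 60 N. Pads are 19 mm wide; open, the fingers measure 117 mm over their backs; the gripper's body (75 mm by 190 mm) begins 51 mm behind the grasp point.
Start: joints at [-1.015, 0.385, 0.008, 0, -1.194, -0.259], TCP at [0.183, -0.598, 0.248] pointing down, gripper open.
Joint ranges: [-3.14, 3.14], [-1.21, 2.06], [-1.07, 1.41], [-3.16, 2.05], [-2.99, -0.16], [-3.1, 3.1]. Speed limits (rad/s): [2.79, 2.79, 3.14, 3.14, 3.14, 3.14].

## Interface

Orientations are given as a unit quaternion [w, x, y, z].
In Python, from plant import * gives the robot as it stands.
- The arm moves only by the tool jog_arm, never from a script. Its argument "targets" is a list that holds one entry, the list of rows, each a list of 4 numbers: the shift along the tool's x, y, z in mm, then the turn about the tool's y in rad. A call has 1 to 12 rows; each row is the pose to reach, as a shift and turn from the pose commanded when the call began, along the tool's axes at that moment; what a row does not reach only later rows make up. A row lasts 1/10 s, in which the tool goes at most 50 mm and 8.59 degrees, less where a joint would pass 70% of its speed; a pose out of reach is approached as far as the arm can. A call with a gripper value outside its range is refused whole. "fingers" is the closure, from 0 (fully open) to 1 (shut), set as the call begins (left out, the last holds). The fingers move at their own pace and stop on an object; "newtons" is the grip in N (left out, the last holds). Time passes only in rows, so rows that repeat a pose let the fingers close. It gives the time, the measured TCP pose, the force and the opening at its end, in the units of the state.
- state(): the state, without advancing time (a new reading comes with each control period).
- get_image(name): name is "scene" or "top" or "wrist"; returns a dict with "img" (420x560x3 uint8, red, green, blue), "range_z" (420x560 float32, m along the optical axis (not along the pixel's ray), 0 where there is no reading), "fx", "fy", "cx", "cy" (pixels), "origin" and "rotation" of the camera in the world. Camera axes: x right, y up, looking along -z (the intrinsics and any distortion apply to the point x, -y, -z); pixel columns grow to the right and rows downward; lengths in m; the calibration is good to about 2 mm. A picture is of the moment at which its call begins.
- hand_in(): hands the job in, once; it reports no verdict.
The state is a dict: "clock": time; "qpos": joint angles; "dq": joint speeds; "effort": joint torques, N m; "tool_pos": TCP position; "eef_rot": TCP orientation; "wrist_force": force on the tool from outside, world axes, zero at the start; "torque": the same for the moment, N m; "opening": opening from 0.0 (shut) to 1.0 (fully open).
Only numpy, scipy, OpenCV 4.12 (cv2) and the standard library are available. Lean on these libraries where they do the work, as an engineer would, in place of code of your own. Each camera call takes 0.05 s, during which the arm holds its last target.

## Task

Open the terminal box so that its terminals can be reached: fetch the flat pry tool from between the power strip and the parts case, work its blade into the notch at the end of the box and pry the clip-on cover up until it springs free of its catches. Then lay the tool down flat on the worktop, take the cover off and lay it flat in the empty steel tray. Do not shift the power strip, the parts case or the mug behind the box.

Things in the scene. Friction and masses are not known exactly. Their poses are not given: they have to be found in the camera images.
- terminal_box: Grey terminal box bolted down: housing 126 x 72 mm, rim 67.5 mm above the worktop, base plate 150 x 92 x 6 mm. Origin: centre of the underside, z up. The notch is in its -x end wall; two black cable glands stick out at +x. The white cover lies flush between the 5 mm thick long walls, so it cannot be pinched while shut; at +x its tongues sit under a bead 70 mm high.
- notch (a point): Middle of the notch's sill on the outer face of the box's -x end wall: 63 mm from the box's origin, 58 mm above the worktop; axes as the box's. Notch 24 mm wide, open above; wall 5 mm thick. Between sill and cover (underside 63 mm up) is a 5 mm slot, free for 25 mm in from the outer face: the blade goes in level along +x.
- catch_l (a joint): Bend (rad) of the sprung catch 14 to 26 mm to the +y side of the notch's middle; 0 at rest. It hooks 2.5 mm over the cover's front edge, bends outward when the edge is forced up, and springs back. Its top is 74.5 mm above the worktop.
- catch_r (a joint): The same catch on the -y side. Raising the cover's front edge about 8 mm (6 to 12 N at the notch) passes both catches; they spring in below the edge and push it up further.
- cover: White plastic plate 114 x 59 x 4.5 mm (x, y, thick) with 4 mm ribs below, 0.06 to 0.09 kg. Origin: centre, underside of the ribs; the plate is 4 to 8.5 mm above it; x towards the two 4 mm long tongues, z up when shut. Once sprung it stays with the notch end about 10 mm up. Its long edges can then be pinched near that end, across the 59 mm.
- cover_front (a point): Middle of the cover's front (notch end) lower edge: 56.5 mm from the cover's origin along its -x and 4 mm up; 63 mm above the worktop when shut. To take the sprung cover off, raise this end 10 mm more, draw it 10 mm away from the tongue end so that the tongues come free, then lift.
- pry_tool: Flat pry tool 165 mm long, along its x: wooden handle 90 x 22 x 20 mm (x -82.5 to 7.5 mm), steel blade to x = 82.5 mm. Origin: underside of the handle at the tool's mid length. 0.07 to 0.12 kg, balances near x = -10 mm. It starts with all but the last 30 mm or so of the blade in the 38 mm gap between power strip and parts case, too narrow for fingers.
- blade_tip (a point): Middle of the end of the blade, 10 mm above the worktop as the tool lies; x along the blade away from the handle, z normal to the flat. The blade is 14 mm wide, 3 mm thick over the last 20 mm and 4 mm behind that.
- power_strip: White power strip with three sockets, no lead, 54 x 225 x 47 mm, long along its y, loose, 0.35 kg; origin: centre of the underside. The blade sticks out past its +y end. Not to be shifted.
- parts_case: Grey flat compartment case with a shut clear lid, 86 x 120 x 32 mm, loose, long along its y; origin: centre of the underside. It lies on the tool's other side. Not to be shifted.
- steel_tray: Empty shallow stainless tray 121 x 225 x 15 mm, long along its y, inside 114 x 218 mm, loose; origin: centre, on the floor, 1 mm above the worktop; floor 1 mm and rim 14 mm above the origin.
- mug: White mug, 92 mm wide, 127 mm over the handle, 95 mm high, standing behind the box; origin: centre of the underside. Not to be shifted.
There are look-alikes about, which are no part of the job. Leave any yellow look-alike of the terminal_box alone.

How it is judged:
By the outcome, as a careful person would: the job done as asked, in the order asked, and still so for the second after the job is handed in, with the robot touching nothing.
It also fails if it takes over 64 s, if anything falls off the work surface, if the arm or the gripper's body presses on something with over 40 N, if the wrist force passes 120 N, or if a joint passes its speed limit or range.

## Working session

There is one attempt and no reset: what is moved stays moved. The work goes in short steps, Python scripts to look and compute and a tool call to move; the robot and the scene stay as the last step left them, time stands still between calls to the robot, and variables do not carry over. Pictures are saved under pics/ and viewed, and the job is handed in when it is done.

Besides the shell and the picture viewer there is one more tool, called after "Emit:" in YAML: its name, and indented under it one key for each argument. jog_arm: Moves the arm, as the interface text tells. Its arguments: {"type":"object","properties":{"targets":{"type":"array"},"fingers":{"type":"number"},"newtons":{"type":"number"}},"required":["targets"]}

```bash
ls; mkdir -p pics
cat > h.py <<'E'
from plant import *
import numpy as np, cv2
def save(n,f,crop=None,scale=1):
    d=get_image(n); im=d["img"][:,:,::-1]
    if crop: a,b,c,e=crop; im=im[b:e,a:c]
    if scale!=1: im=cv2.resize(im,None,fx=scale,fy=scale,interpolation=cv2.INTER_CUBIC)
    cv2.imwrite("pics/"+f,im); return d
def ray(d,u,v):
    r=np.array([(u-d["cx"])/d["fx"],-(v-d["cy"])/d["fy"],-1.0])
    return np.array(d["origin"]),np.array(d["rotation"])@r
def onz(d,u,v,z):
    o,r=ray(d,u,v); return o+r*(z-o[2])/r[2]
def pt(d,u,v):
    o,r=ray(d,u,v); return o+r*d["range_z"][int(v),int(u)]
E
python3 - <<'E'
from h import *
import pickle
s=state(); print(s)
D={}
for n in("scene","top","wrist"):
    d=save(n,n+"0.png"); D[n]=d; print(n,{k:(v if k not in("img","range_z") else v.shape) for k,v in d.items()})
pickle.dump(D,open("D0.pkl","wb"))
E
```

```text
pics
{'clock': 0.0, 'qpos': array([-1.01541886e+00,  3.85552367e-01,  6.66195807e-03, -4.94915206e-04,
       -1.19398150e+00, -2.58612774e-01]), 'dq': array([-1.70742150e-03,  8.08209504e-04,  5.92854238e-04, -7.59785059e-04,
       -3.64572469e-05,  1.14448573e-03]), 'effort': array([-9.94534312e-04, -3.90662098e+01,  1.87408465e+01,  4.22011122e+00,
        1.10124220e-02, -2.08913302e-04]), 'tool_pos': array([ 0.18264405, -0.59716447,  0.24647681]), 'eef_rot': array([ 0.70008417, -0.69860764, -0.10433253,  0.1046148 ]), 'wrist_force': array([ 0.23588216, -0.02535811,  0.53562582]), 'torque': array([-0.01262411, -0.04446492, -0.02856871]), 'opening': 0.9987319175437901}
scene {'img': (420, 560, 3), 'range_z': (420, 560), 'fx': 382.1656406195968, 'fy': 382.1656406195968, 'cx': 278.0283350243153, 'cy': 208.07050140810136, 'origin': array([-0.04015411,  0.57015189,  0.71275   ]), 'rotation': array([-0.3793343 , -0.18787867,  0.40472605,  0.81055778])}
top {'img': (420, 560, 3), 'range_z': (420, 560), 'fx': 496.17500189748887, 'fy': 496.17500189748887, 'cx': 282.36910613911897, 'cy': 214.31359193689377, 'origin': array([0.50514729, 0.02035634, 1.63695284]), 'rotation': array([ 0.70740814,  0.02448748, -0.0120877 , -0.70627755])}
wrist {'img': (420, 560, 3), 'range_z': (420, 560), 'fx': 290.3826384016168, 'fy': 290.3826384016168, 'cx': 279.7336459373703, 'cy': 209.00816717063825, 'origin': array([ 0.11995653, -0.61650191,  0.38397812]), 'rotation': array([ 0.59009396, -0.07257359, -0.09979511,  0.79784906])}
```

```bash
python3 - <<'E'
s=open('h.py').read()
s=s.replace('np.array(d["rotation"])@r','q2R(d["rotation"])@r')
s+='''
from scipy.spatial.transform import Rotation as Ro
def q2R(q):
    q=np.asarray(q); return Ro.from_quat([q[1],q[2],q[3],q[0]]).as_matrix()
'''
open('h.py','w').write(s)
E
ls pics
```

```text
scene0.png
top0.png
wrist0.png
```

View pics/top0.png

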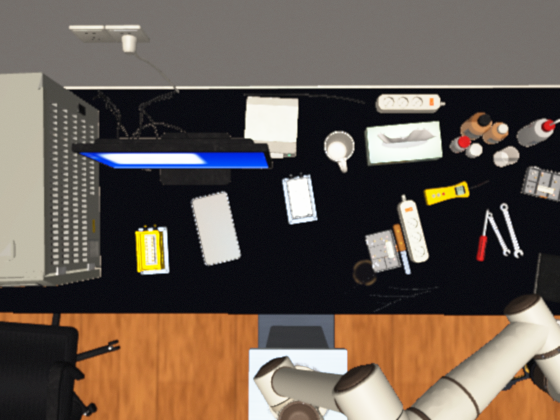

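View pics/scene0.png

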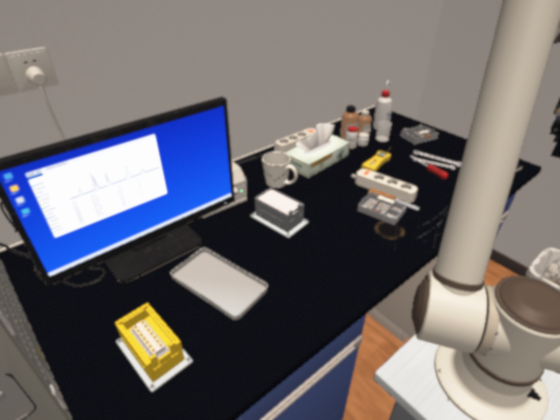

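View pics/wrist0.png

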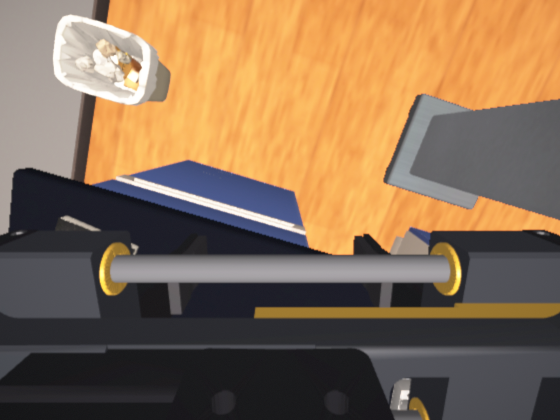

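Run:
```python
import pickle,cv2,numpy as np
D=pickle.load(open("D0.pkl","rb"))
im=D["top"]["img"][:,:,::-1]
cv2.imwrite("pics/c1.png",cv2.resize(im[180:290,345:445],None,fx=5.4,fy=5.4,interpolation=cv2.INTER_CUBIC))
cv2.imwrite("pics/c2.png",cv2.resize(im[120:240,260:370],None,fx=5,fy=5,interpolation=cv2.INTER_CUBIC))
```

```text
(no output)
```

View pics/c1.png

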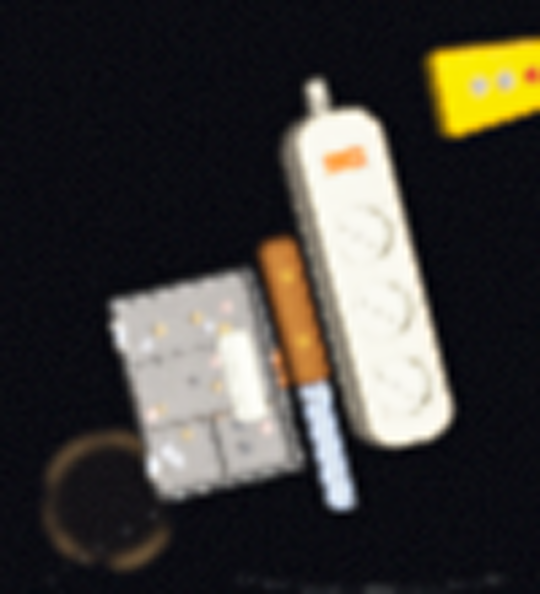

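View pics/c2.png

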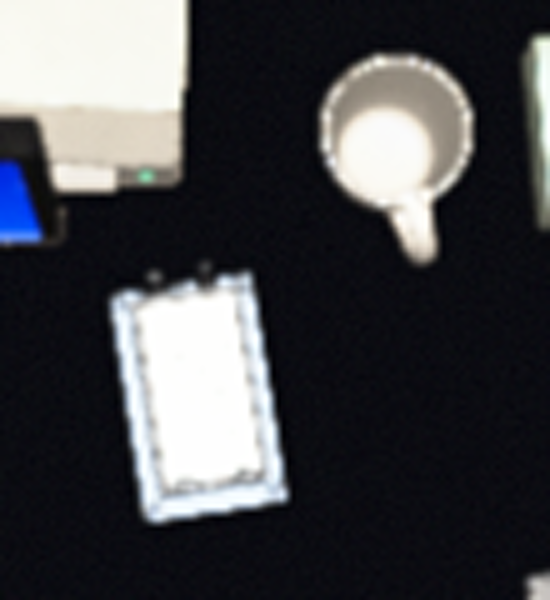

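```bash
cat > m.py <<'E'
import pickle
from h import *
D=pickle.load(open("D0.pkl","rb"))
d=D["top"]; im=d["img"]; hsv=cv2.cvtColor(im,cv2.COLOR_RGB2HSV)
def rect(mask,roi,z,name):
    x0,y0,x1,y1=roi; m=np.zeros(mask.shape,np.uint8); m[y0:y1,x0:x1]=mask[y0:y1,x0:x1]*255
    ct,_=cv2.findContours(m,cv2.RETR_EXTERNAL,cv2.CHAIN_APPROX_NONE); c=max(ct,key=cv2.contourArea)
    w=np.array([onz(d,p[0][0],p[0][1],z)[:2] for p in c],np.float32)*1000
    r=cv2.minAreaRect(w); print(name,[np.round(a,1) for a in r],"med z",np.median([pt(d,p[0],p[1])[2] for p in cv2.findNonZero(m)[:,0]]).round(4)); return r
V=hsv[...,2];S=hsv[...,1];H=hsv[...,0]
orange=(S>120)&(V>80)&(H<20)
rect(orange,(385,215,412,255),.02,"handle")
bl=(V>110)&(H>90)&(H<130)&(S>20)
rect(bl,(398,245,415,280),.012,"blade")
rect(V>100,(270,165,325,230),.0675,"box")
rect(V>235,(270,165,325,230),.0675,"cover")
rect(V>90,(180,185,250,275),.015,"tray")
rect(V>150,(397,190,432,265),.047,"strip")
rect((V>60),(360,228,399,275),.032,"case")
for u,v in((150,250),(300,198),(215,230),(405,268),(400,235),(413,230),(380,250)): print(u,v,pt(d,u,v).round(4))
E
python3 m.py
```

```text
handle [array([ 515.6, -327.6]), array([86.8, 29.8]), np.float64(11.4)] med z 0.0188
blade [array([ 432.6, -351.6]), array([75. , 18.1]), np.float64(13.5)] med z 0.012
box [array([634.5,  -5.6]), array([148.7,  93.3]), np.float64(9.1)] med z 0.0657
cover [array([641. ,  -6.3]), array([115.6,  59.4]), np.float64(9.4)] med z 0.0667
tray [array([543.8, 268.3]), array([229.4, 125.6]), np.float64(13.2)] med z 0.0026
strip [array([ 544.6, -368.2]), array([218.9,  52.6]), np.float64(13.8)] med z 0.0365
case [array([ 474.1, -262.5]), array([121.7, 142.1]), np.float64(89.4)] med z 0.0049
150 250 [0.4724 0.4709 0.0555]
300 198 [ 0.6381 -0.0078  0.0692]
215 230 [ 0.5377  0.2722 -0.0021]
405 268 [ 0.4148 -0.351   0.0066]
400 235 [ 0.5221 -0.3332  0.0184]
413 230 [ 0.538  -0.3705  0.0384]
380 250 [ 0.4732 -0.2696  0.0104]
```

```bash
cat >> h.py <<'E'
def rowfor(p,yaw,s=None):
    """p: desired TCP world m; yaw: world angle deg of tool z (jaw axis) ; returns shift mm & turn about tool y"""
    s=s or state(); R=q2R(s["eef_rot"]); sh=R.T@(np.array(p)-s["tool_pos"])*1000
    a=np.radians(yaw); zc=np.arctan2(R[1,2],R[0,2])
    dw=(a-zc+np.pi/2)%np.pi-np.pi/2
    # tool y points down => turn about y = -dw
    return sh.round(1),round(-dw,3),"jaw now %.1f"%np.degrees(zc)
E
python3 - <<'E'
from h import *
s=state(); R=q2R(s["eef_rot"]); print(R.round(3))
d=get_image("wrist"); Rc=q2R(d["rotation"]); print(Rc.round(3)); print("cam in tool",R.T@(d["origin"]-s["tool_pos"]),(R.T@Rc).round(3))
print(rowfor([.43,-.352,.25],104))
E
```

```text
[[ 0.956 -0.001 -0.292]
 [ 0.292  0.002  0.956]
 [-0.    -1.     0.002]]
[[-0.293 -0.927 -0.234]
 [ 0.956 -0.284 -0.073]
 [ 0.002 -0.245  0.97 ]]
cam in tool [-0.06562261 -0.1373837   0.00014821] [[-0.001 -0.97  -0.245]
 [-0.     0.245 -0.97 ]
 [ 1.    -0.001 -0.   ]]
(array([308.2,  -2.9, 162.4]), np.float64(0.052), 'jaw now 107.0')
```

Run:
```python
from h import *
print(rowfor([.48,-.337,.2],104))
```

```text
(array([360.4,  47.1, 162. ]), np.float64(0.052), 'jaw now 107.0')
```

Emit:
jog_arm:
  targets:
    - [[45,6,20,0.01],[90,12,40,0.02],[135,18,60,0.03],[180,24,80,0.04],[225,30,100,0.05],[270,36,120,0.05],[315,42,140,0.05],[360,47,162,0.05],[360,47,162,0.05],[360,47,162,0.05],[360,47,162,0.05]]
  fingers: 0.6

```text
clock: 1.3
tool_pos: [0.4792, -0.3377, 0.2005]
eef_rot: [0.702, -0.702, -0.087, 0.087]
wrist_force: [-1.1, 0.3, -0.7]
opening: 0.405
```

Run:
```python
from h import *
import pickle
s=state(); print(s["clock"],s["tool_pos"],s["opening"]); print(rowfor([.48,-.337,.2],104))
d=save("wrist","w1.png"); pickle.dump(d,open("w1.pkl","wb"))
```

```text
1.3 [ 0.47919413 -0.33774116  0.20049365] 0.40500125273243825
(array([1. , 0.5, 0.5]), np.float64(0.002), 'jaw now 104.1')
```

View pics/w1.png

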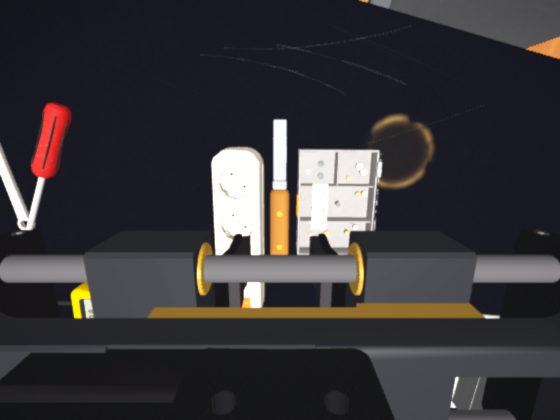

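```bash
python3 - <<'E'
from h import *
import pickle
d=pickle.load(open("w1.pkl","rb"))
g=cv2.cvtColor(d["img"],cv2.COLOR_RGB2GRAY).astype(int)
C=[]
for v in range(112,184,6):
    r=np.where(g[v,264:294]>120)[0]
    if len(r)>3: 
        u=264+(r[0]+r[-1])/2; p=onz(d,u,v,.0115 if v>140 else .0115); C.append(p[:2]); print(v,r[0]+264,r[-1]+264,p.round(4),pt(d,u,v).round(4))
c=g[100:135,280]; print(c)
C=np.array(C); vx=cv2.fitLine(C.astype(np.float32),2,0,.01,.01).ravel(); print(vx,np.degrees(np.arctan2(vx[1],vx[0])))
print("strip end",onz(d,238,148,.047),"case end",onz(d,320,150,.032),onz(d,298,170,.032), "strip side",onz(d,263,180,.047))
E
python3 - <<'E'
import cv2
im=cv2.imread("pics/w1.png")[100:240,200:390]; cv2.imwrite("pics/w1c.png",cv2.resize(im,None,fx=4,fy=4))
E
```

```text
124 273 286 [ 0.4037 -0.3568  0.0115] [ 0.4037 -0.3568  0.0119]
130 273 286 [ 0.4097 -0.3552  0.0115] [ 0.4097 -0.3552  0.0112]
136 273 286 [ 0.4158 -0.3537  0.0115] [ 0.4158 -0.3537  0.0117]
142 273 286 [ 0.422  -0.3521  0.0115] [ 0.422  -0.3521  0.0122]
148 273 286 [ 0.4283 -0.3506  0.0115] [ 0.4282 -0.3506  0.0123]
154 273 286 [ 0.4346 -0.349   0.0115] [ 0.4345 -0.349   0.012 ]
160 273 286 [ 0.4409 -0.3474  0.0115] [ 0.4409 -0.3474  0.0123]
166 273 286 [ 0.4474 -0.3457  0.0115] [ 0.4473 -0.3458  0.012 ]
172 273 286 [ 0.4539 -0.3441  0.0115] [ 0.4537 -0.3441  0.0128]
178 273 286 [ 0.4604 -0.3425  0.0115] [ 0.4604 -0.3425  0.0121]
[ 27  27  28  27  27  28  27  27  28  28  27  28  27  26  28  28  28  27
  58 161 243 253 253 253 253 253 253 253 253 253 253 253 253 253 253]
[ 0.9696777   0.24438736  0.43167195 -0.34970146] 14.145631
strip end [ 0.43684426 -0.39036775  0.047     ] case end [ 0.41919621 -0.30966708  0.032     ] [ 0.44467216 -0.32636353  0.032     ] strip side [ 0.4615801 -0.3592904  0.047    ]
```

View pics/w1c.png

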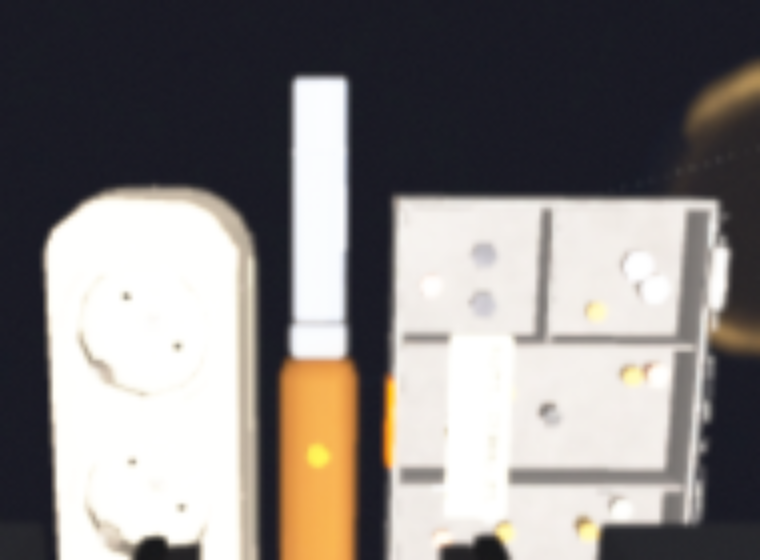

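Run:
```python
from h import *
print(rowfor([.409,-.3553,.028],104.1))
```

```text
(array([-72. , 172.6,   0.3]), np.float64(-0.001), 'jaw now 104.1')
```

Emit:
jog_arm:
  targets:
    - [[-36,0,0,0],[-72,20,0,0],[-72,60,0,0],[-72,100,0,0],[-72,135,0,0],[-72,155,0,0],[-72,172,0,0],[-72,172,0,0],[-72,172,0,0]]

```text
clock: 2.25
tool_pos: [0.4094, -0.3558, 0.029]
eef_rot: [-0.702, 0.702, 0.087, -0.086]
wrist_force: [0.0, 0.3, 0.8]
opening: 0.393
```

Run:
```python
from h import *
s=state(); print(s["clock"],s["tool_pos"],s["wrist_force"]); print(rowfor([.409,-.3553,.028],104.1))
d=save("wrist","w2.png")
```

```text
2.25 [ 0.40936926 -0.35583803  0.02901285] [0.02786218 0.33704098 0.81074044]
(array([-0.2,  1. ,  0.6]), np.float64(-0.001), 'jaw now 104.1')
```

View pics/w2.png

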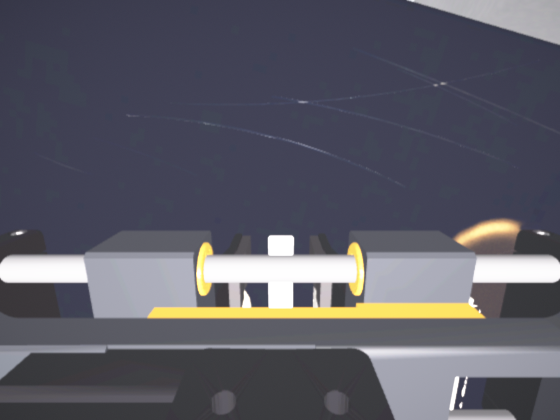

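Emit:
jog_arm:
  targets:
    - [[0,0,0,0],[0,0,0,0],[0,0,0,0],[0,0,0,0],[0,0,0,0]]
  fingers: 1
  newtons: 45

```text
clock: 2.8
tool_pos: [0.41, -0.355, 0.0288]
eef_rot: [-0.702, 0.702, 0.087, -0.087]
wrist_force: [0.4, -0.9, 0.0]
opening: 0.144
```

Run:
```python
from h import *
s=state(); print(s["clock"],s["tool_pos"],s["wrist_force"],s["opening"]*87,s["qpos"])
```

```text
2.8 [ 0.41000811 -0.35504875  0.02877557] [ 0.37184243 -0.92330333  0.03215824] 12.53124857257824 [-4.14590455e-01  5.07072550e-01 -4.47380673e-01  7.40505044e-05
 -6.15875378e-01 -9.09252991e-01]
```

Emit:
jog_arm:
  targets:
    - [[-5,-1,0,0],[-20,-1,0,0],[-40,-1,0,0],[-60,-1,0,0],[-80,-1,0,0],[-100,-1,0,0],[-110,-1,0,0],[-110,-1,0,0]]

```text
clock: 3.6
tool_pos: [0.301, -0.3821, 0.0296]
eef_rot: [0.702, -0.702, -0.086, 0.086]
wrist_force: [0.3, 0.1, -0.4]
opening: 0.144
```

Run:
```python
from h import *
s=state(); print(s["clock"],s["tool_pos"],s["wrist_force"],s["opening"]*87,s["qpos"])
d=save("top","t2.png",(330,170,450,310),4)
```

```text
3.6 [ 0.30104855 -0.38208545  0.02957334] [ 0.34719514  0.14104065 -0.35497554] 12.48961193986515 [-5.68789932e-01  4.40460646e-01 -5.84620059e-01 -1.45214675e-04
 -5.46816950e-01 -7.57622490e-01]
```

View pics/t2.png

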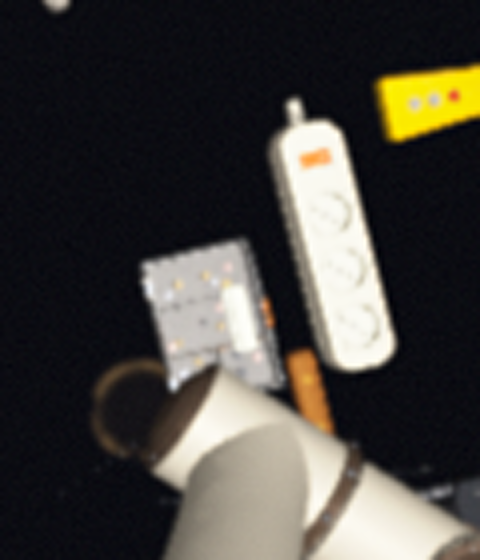

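Emit:
jog_arm:
  targets:
    - [[-110,0,0,0],[-110,0,0,0],[-110,0,0,0]]
  fingers: 0.5

```text
clock: 3.95
tool_pos: [0.1932, -0.4082, 0.0293]
eef_rot: [0.703, -0.701, -0.085, 0.086]
wrist_force: [-0.4, 0.8, 0.4]
opening: 0.337
```

Run:
```python
from h import *
s=state(); print(s["clock"],s["tool_pos"],s["opening"]*87)
```

```text
3.95 [ 0.19317549 -0.40816329  0.02926998] 29.281069965360942
```

Run:
```python
from h import *
d=save("wrist","w3.png"); d=save("top","t3.png",(330,170,450,310),4);d=save("scene","s3.png")
```

```text
(no output)
```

View pics/w3.png

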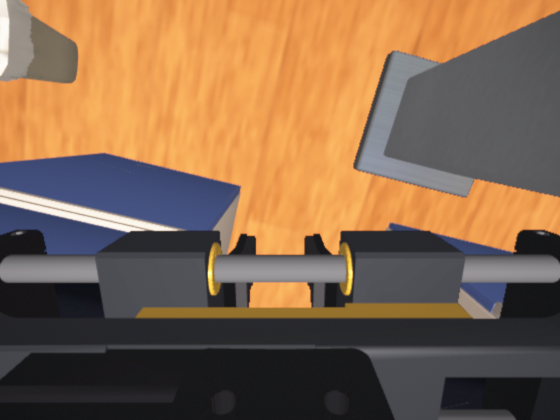

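View pics/t3.png

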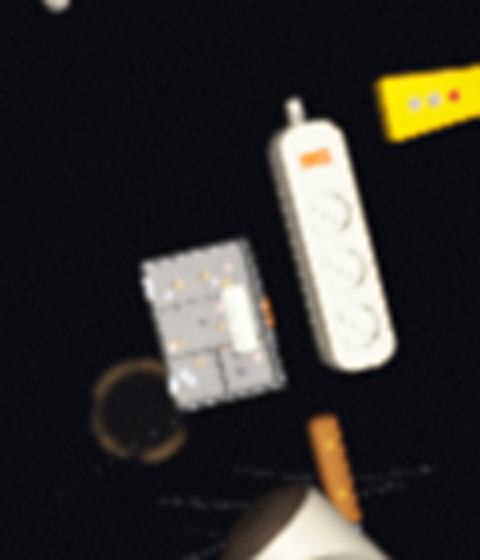

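View pics/s3.png

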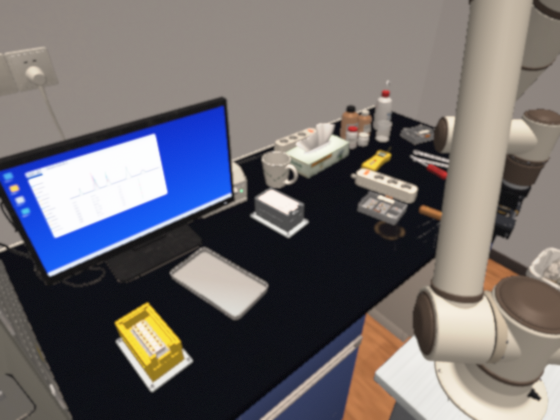

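Emit:
jog_arm:
  targets:
    - [[0,-20,0,0],[0,-60,0,0],[0,-110,0,0],[50,-150,0,0],[90,-170,0,0],[130,-170,0,0],[170,-170,0,0],[200,-170,0,0],[200,-170,0,0],[200,-170,0,0]]

```text
clock: 5.1
tool_pos: [0.3922, -0.3589, 0.1994]
eef_rot: [0.702, -0.702, -0.088, 0.088]
wrist_force: [-0.9, 0.4, 0.2]
opening: 0.497
```

Run:
```python
from h import *
import pickle
s=state(); print(s["clock"],s["tool_pos"],s["opening"]*87)
d=save("wrist","w4.png"); pickle.dump(d,open("w4.pkl","wb"))
```

```text
5.1 [ 0.39217705 -0.35890385  0.19938234] 43.222490740511
```

View pics/w4.png

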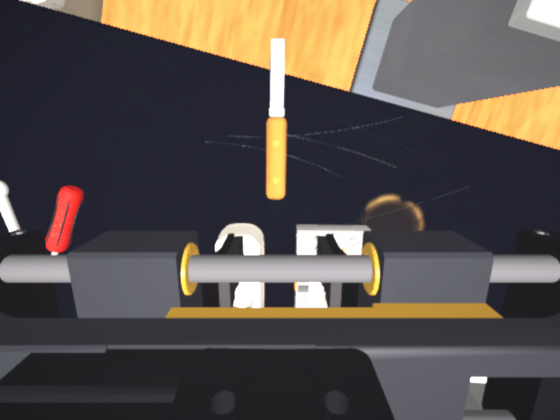

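Run:
```python
from h import *
import pickle
d=pickle.load(open("w4.pkl","rb"))
hsv=cv2.cvtColor(d["img"],cv2.COLOR_RGB2HSV)
m=((hsv[...,1]>120)&(hsv[...,2]>90)).astype(np.uint8); m[:112]=0; m[205:]=0; m[:,:255]=0; m[:,300:]=0
P=[];
for v in range(120,198,4):
    r=np.where(m[v])[0]
    if len(r)>6: u=(r[0]+r[-1])/2; P.append(onz(d,u,v,.016))
P=np.array(P); print(P[[0,-1]].round(4), len(P))
l=cv2.fitLine(P[:,:2].astype(np.float32),2,0,.01,.01).ravel(); print(l,np.degrees(np.arctan2(l[1],l[0])))
tail=onz(d,276,198.5,.015); front=onz(d,277,116.5,.02); print("tail",tail,"front",front,np.linalg.norm(tail-front)); 
print("tip",onz(d,278,39.5,.0115))
```

```text
[[ 0.3138 -0.3822  0.016 ]
 [ 0.3936 -0.3632  0.016 ]] 20
[ 0.9721669   0.23428929  0.35295066 -0.3730882 ] 13.549732
tail [ 0.39642933 -0.36190839  0.015     ] front [ 0.31050608 -0.38248948  0.02      ] 0.08849512658818101
tip [ 0.23803896 -0.39991304  0.0115    ]
```

Run:
```python
from h import *
print(rowfor([.338,-.3767,.0265],103.6))
```

```text
(array([-55.8, 172.9,  -4. ]), np.float64(0.011), 'jaw now 104.2')
```

Emit:
jog_arm:
  targets:
    - [[-30,20,-2,0.01],[-56,60,-4,0.01],[-56,100,-4,0.01],[-56,135,-4,0.01],[-56,160,-4,0.01],[-56,173,-4,0.01],[-56,173,-4,0.01],[-56,173,-4,0.01]]

```text
clock: 5.95
tool_pos: [0.3367, -0.3777, 0.0267]
eef_rot: [-0.702, 0.702, 0.083, -0.083]
wrist_force: [0.0, -0.6, 0.4]
opening: 0.499
```

Emit:
jog_arm:
  targets:
    - [[0,0,0,0],[0,0,0,0],[0,0,0,0],[0,0,0,0]]
  fingers: 1
  newtons: 40

```text
clock: 6.35
tool_pos: [0.3371, -0.3775, 0.0267]
eef_rot: [-0.702, 0.702, 0.084, -0.083]
wrist_force: [-0.4, -0.4, -0.0]
opening: 0.251
```

Run:
```python
from h import *
s=state(); print(s["clock"],s["tool_pos"],s["opening"]*87,s["wrist_force"])
```

```text
6.35 [ 0.33711921 -0.37750256  0.02666916] 21.83419628539605 [-0.44048409 -0.42594899 -0.03489888]
```

Emit:
jog_arm:
  targets:
    - [[0,-30,0,0],[0,-70,0,-0.05],[10,-110,30,-0.19],[28,-130,60,-0.33],[46,-130,90,-0.47],[64,-130,120,-0.61],[82,-130,150,-0.75],[100,-130,180,-0.89],[118,-130,210,-1.03],[136,-130,240,-1.17],[154,-130,275,-1.31],[165,-130,305,-1.45]]

```text
clock: 7.55
tool_pos: [0.4264, -0.0405, 0.1566]
eef_rot: [-0.468, 0.469, 0.53, -0.529]
wrist_force: [0.7, 0.3, -0.4]
opening: 0.251
```

Run:
```python
from h import *
s=state(); print(s["clock"],s["tool_pos"],s["opening"]*87,s["wrist_force"],s["qpos"]); print(rowfor([.426,-.042,.15],99.3))
```

```text
7.55 [ 0.42642039 -0.040481    0.15658603] 21.817806398738096 [ 0.74942508  0.25030891 -0.41787769] [ 2.87643491e-01  1.47419424e-01 -5.82687967e-01 -4.55229794e-05
 -8.40115771e-01 -1.65191533e-01]
(array([-1.5,  6.6,  0.6]), np.float64(1.531), 'jaw now -173.0')
```

Emit:
jog_arm:
  targets:
    - [[0,2,0,-0.14],[0,4,0,-0.28],[0,6,0,-0.42],[0,6,0,-0.56],[0,6,0,-0.7],[0,6,0,-0.84],[0,6,0,-0.98],[0,6,0,-1.12],[0,6,0,-1.26],[0,6,0,-1.4],[0,6,0,-1.54],[0,6,0,-1.61]]

```text
clock: 8.75
tool_pos: [0.4256, -0.0423, 0.1504]
eef_rot: [0.056, -0.056, 0.705, -0.705]
wrist_force: [-0.1, 0.6, -0.1]
opening: 0.253
```

Run:
```python
from h import *
import pickle
s=state(); print(s["clock"],s["tool_pos"],s["opening"]*87,s["wrist_force"],s["qpos"]); print(rowfor([.426,-.042,.15],99.3))
d=save("wrist","w5.png"); pickle.dump((s,d),open("w5.pkl","wb"));
```

```text
8.75 [ 0.4255843  -0.04231649  0.15037355] 22.051602737274266 [-0.08524291  0.58513275 -0.10713835] [ 2.83671957e-01  1.55741822e-01 -5.91919756e-01 -2.95482862e-04
 -8.23693468e-01  1.44647954e+00]
(array([-0.5,  0.4, -0.2]), np.float64(-0.003), 'jaw now -80.9')
```

View pics/w5.png

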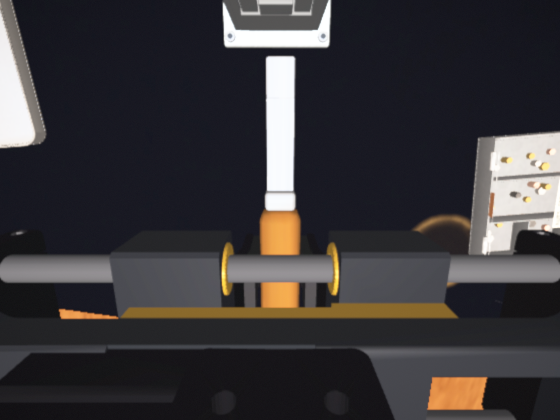

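Emit:
jog_arm:
  targets:
    - [[0,-45,0,0],[0,-90,0,0],[0,-110,0,0],[0,-110,0,0],[0,-110,0,0],[0,-110,0,0]]

```text
clock: 9.4
tool_pos: [0.4248, -0.0424, 0.2589]
eef_rot: [-0.053, 0.056, -0.705, 0.705]
wrist_force: [-0.6, 0.4, -1.5]
opening: 0.249
```

Run:
```python
from h import *
import pickle
s=state(); print(s["clock"],s["tool_pos"]); 
d=save("wrist","w6.png",(130,0,430,225),2.6); pickle.dump((s,d),open("w6.pkl","wb"));
```

```text
9.4 [ 0.42484722 -0.04241699  0.25888384]
```

View pics/w6.png

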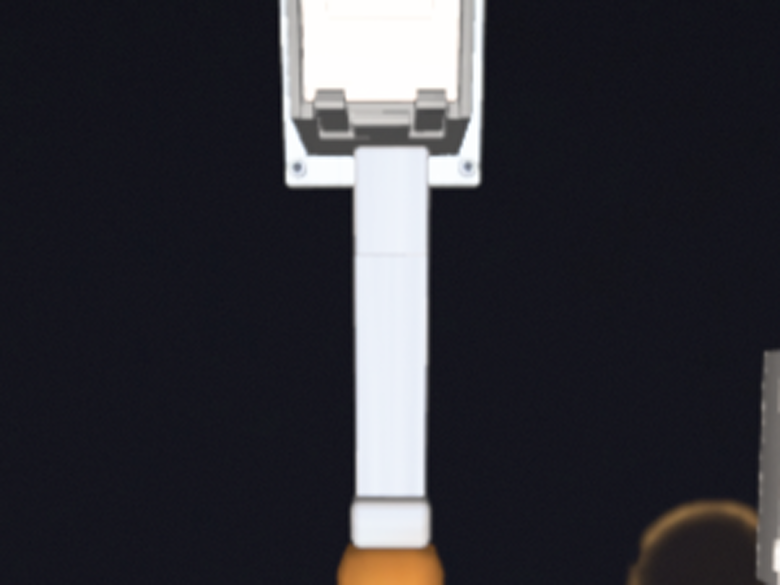

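Run:
```python
from h import *
import pickle
s,d=pickle.load(open("w6.pkl","rb"))
def c(x,y): return 130+x/2.6-.3,y/2.6-.3
R=q2R(s["eef_rot"])
def show(n,p): print(n,p.round(4),"in tool mm",((R.T@(p-s["tool_pos"]))*1000).round(1))
A=onz(d,*c(287,186),.006);B=onz(d,*c(480,186),.006)
show("baseL",A);show("baseR",B)
C=onz(d,*c(292,118),.0675);E=onz(d,*c(470,118),.0675); show("rimL",C);show("rimR",E)
show("catchL",onz(d,*c(332,97),.0745));show("catchR",onz(d,*c(431.5,97),.0745))
for a,b in((A,B),(C,E)): 
    v=a-b; print(np.linalg.norm(v),np.degrees(np.arctan2(v[1],v[0]))-90)
zt=s["tool_pos"][2]-.006-.0105
for z in (zt,):
    show("tip",onz(d,*c(391,148),z)); show("ferr",onz(d,*c(391,505),z))
u,v=c(391,160);print(pt(d,u,v)); u,v=c(391,480);print(pt(d,u,v));u,v=c(391,250);print(pt(d,u,v))
# long side edges of box outer base plate left: (283,20)->(287,186)
```

```text
baseL [0.5591 0.0285 0.006 ] in tool mm [-144.5  252.4  -49.3]
baseR [ 0.5733 -0.0622  0.006 ] in tool mm [-144.6  252.4   42.4]
rimL [0.5733 0.02   0.0675] in tool mm [-157.   190.8  -38.8]
rimR [ 0.5841 -0.049   0.0675] in tool mm [-157.   190.8   31. ]
catchL [0.5811 0.0047 0.0745] in tool mm [-162.3  183.8  -22.5]
catchR [ 0.587  -0.0328  0.0745] in tool mm [-162.3  183.8   15.5]
0.09174979626682937 8.891713149100894
0.06983218205758657 8.891248364271647
tip [ 0.5281 -0.0262  0.2424] in tool mm [-1.046e+02  1.610e+01 -1.000e-01]
ferr [ 0.4615 -0.0366  0.2424] in tool mm [-37.2  16.4  -0.1]
[ 0.52617207 -0.02649594  0.24199686]
[ 0.46686407 -0.0357928   0.24325798]
[ 0.51024655 -0.02898926  0.24521651]
```

Emit:
jog_arm:
  targets:
    - [[-10,40,-3,0],[-20,85,-3.5,0],[-30,125,-3.5,0],[-40,155,-3.5,0],[-42,172,-3.5,0],[-42,174,-3.5,0],[-42,174,-3.5,0],[-42,174,-3.5,0]]

```text
clock: 10.25
tool_pos: [0.4673, -0.0323, 0.0873]
eef_rot: [0.055, -0.054, 0.705, -0.705]
wrist_force: [-0.4, 0.4, -0.8]
opening: 0.25
```

Run:
```python
from h import *
import pickle
s=state(); print(s["clock"],s["tool_pos"],s["wrist_force"]); 
d=save("wrist","w7.png",(180,0,380,150),4); pickle.dump((s,d),open("w7.pkl","wb")); 
d=save("scene","s7.png",(220,160,360,265),5)
```

```text
10.25 [ 0.46731082 -0.03228451  0.08727109] [-0.4020495   0.39424035 -0.84258991]
```

View pics/w7.png

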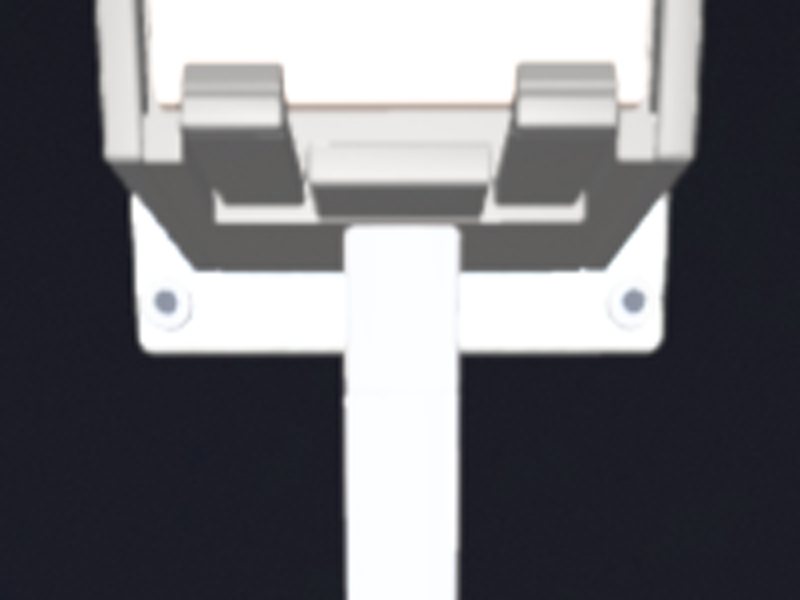

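View pics/s7.png

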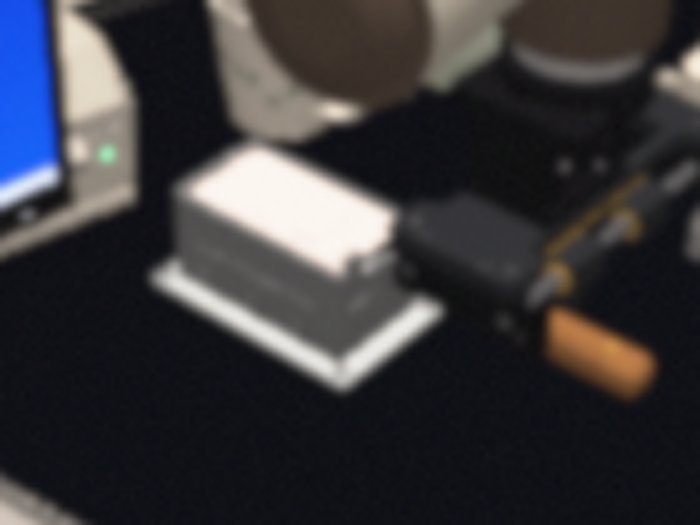

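Run:
```python
from h import *
import pickle
s,d=pickle.load(open("w7.pkl","rb"))
def c(x,y): return 180+x/4-.4,y/4-.4
R=q2R(s["eef_rot"])
def show(n,p): print(n,p.round(4),"in tool mm",((R.T@(p-s["tool_pos"]))*1000).round(1))
show("sillL",onz(d,*c(308,182),.058));show("sillR",onz(d,*c(490,182),.058))
show("sill in",onz(d,*c(398,146),.058))
show("cover edge",onz(d,*c(400,104),.0675))
show("tip",onz(d,*c(402,226),s["tool_pos"][2]-.0152))
show("rimL",onz(d,*c(105,160),.0675));show("rimR",onz(d,*c(695,160),.0675))
show("baseL",onz(d,*c(140,352),.006));show("baseR",onz(d,*c(663,352),.006))
for v in(235,260,300,340,420,480,560): u,w=c(402,v);p=pt(d,u,w); show("blade",p)
u,w=c(398,170);show("sill r",pt(d,u,w))
```

```text
sillL [ 0.5772 -0.0026  0.058 ] in tool mm [-113.2   29.4  -12.3]
sillR [ 0.5809 -0.0259  0.058 ] in tool mm [-113.2   29.4   11.3]
sill in [ 0.5832 -0.0135  0.058 ] in tool mm [-117.4   29.4   -0.7]
cover edge [ 0.5849 -0.0135  0.0675] in tool mm [-119.1   19.9   -0.4]
tip [ 0.5706 -0.0159  0.0721] in tool mm [-104.6   15.3   -0.2]
rimL [0.5733 0.0211 0.0675] in tool mm [-113.    19.9  -36.3]
rimR [ 0.5845 -0.0499  0.0675] in tool mm [-113.    19.9   35.5]
baseL [0.5594 0.0288 0.006 ] in tool mm [-100.3   81.4  -46.1]
baseR [ 0.5737 -0.062   0.006 ] in tool mm [-100.4   81.4   45.8]
blade [ 0.5695 -0.0161  0.073 ] in tool mm [-103.4   14.4   -0.2]
blade [ 0.5668 -0.0166  0.0729] in tool mm [-100.7   14.5   -0.2]
blade [ 0.5624 -0.0172  0.0729] in tool mm [-96.3  14.5  -0.1]
blade [ 0.558  -0.0179  0.073 ] in tool mm [-91.8  14.4  -0.1]
blade [ 0.5489 -0.0194  0.0726] in tool mm [-82.6  14.8  -0.1]
blade [ 0.5419 -0.0205  0.0731] in tool mm [-75.5  14.3  -0.1]
blade [ 0.5323 -0.022   0.0732] in tool mm [-65.7  14.2  -0.1]
sill r [ 0.5803 -0.0139  0.0584] in tool mm [-114.5   29.    -0.7]
```

Emit:
jog_arm:
  targets:
    - [[-6,0,-0.4,0],[-12,0,-0.4,0],[-12,5,-0.4,0],[-12,10,-0.4,0],[-12,11.5,-0.4,0],[-12,11.5,-0.4,0],[-12,11.5,-0.4,0]]

```text
clock: 11.05
tool_pos: [0.4787, -0.0301, 0.0751]
eef_rot: [-0.055, 0.055, -0.705, 0.705]
wrist_force: [-0.5, -0.1, 0.3]
opening: 0.249
```

```bash
cat > look.py <<'E'
from h import *
import pickle,sys
s=state(); print(s["clock"],s["tool_pos"],"F",s["wrist_force"],"T",s["torque"],s["opening"]*87)
d=save("wrist",sys.argv[1]+".png",(180,0,380,150),4); pickle.dump((s,d),open(sys.argv[1]+".pkl","wb"))
R=q2R(s["eef_rot"])
def c(x,y): return 180+x/4-.4,y/4-.4
for v in(235,260,300,340,420,480,560): 
    u,w=c(400,v);p=pt(d,u,w); print("blade",p.round(4),((R.T@(p-s["tool_pos"]))*1000).round(1))
E
python3 look.py w8
```

```text
11.05 [ 0.47869389 -0.03014695  0.07511298] F [-0.46742885 -0.11639607  0.26718569] T [-0.11019477  0.08349368 -0.00801866] 21.69955095900569
blade [ 0.5808 -0.0138  0.0605] [-103.5   14.6   -0.4]
blade [ 0.5781 -0.0142  0.0606] [-100.7   14.5   -0.4]
blade [ 0.5738 -0.0149  0.0604] [-96.3  14.7  -0.4]
blade [ 0.5691 -0.0156  0.0623] [-91.5  12.8  -0.4]
blade [ 0.5601 -0.017   0.0622] [-82.4  13.   -0.4]
blade [ 0.5531 -0.0181  0.062 ] [-75.4  13.1  -0.4]
blade [ 0.5436 -0.0196  0.0611] [-65.8  14.   -0.4]
```

View pics/w8.png

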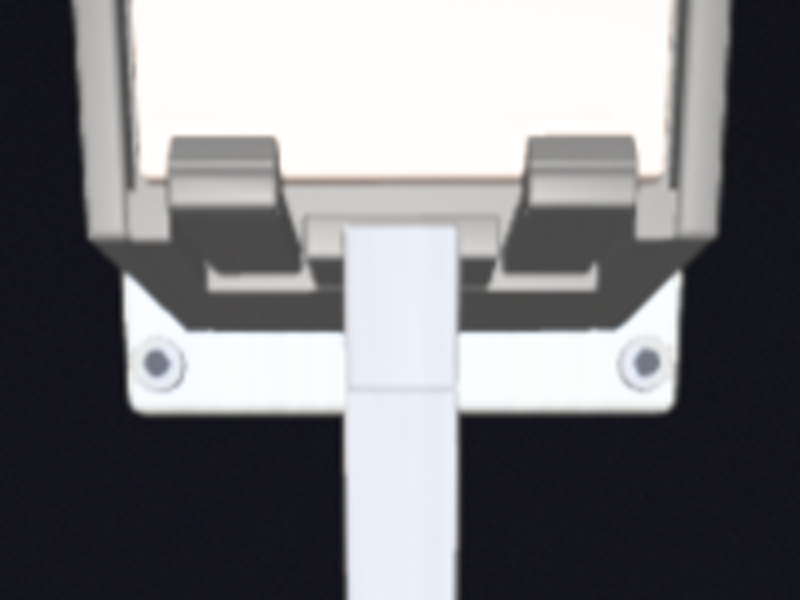

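Emit:
jog_arm:
  targets:
    - [[0,-0.7,0,0],[-2,-0.7,0,0],[-4,-0.7,0,0],[-6,-0.7,0,0],[-6,-0.7,0,0]]

```text
clock: 11.6
tool_pos: [0.4851, -0.0291, 0.0757]
eef_rot: [-0.055, 0.055, -0.705, 0.705]
wrist_force: [0.5, 0.4, -0.6]
opening: 0.252
```

```bash
python3 look.py w9
```

```text
11.6 [ 0.48507271 -0.02907026  0.0756675 ] F [ 0.46097773  0.39938111 -0.62319286] T [-0.04723657  0.04104645 -0.00833465] 21.886575120548553
blade [ 0.5858 -0.0129  0.0673] [-102.     8.4   -0.4]
blade [ 0.5851 -0.013   0.0584] [-101.3   17.3   -0.4]
blade [ 0.5799 -0.0138  0.0624] [-96.   13.3  -0.4]
blade [ 0.5756 -0.0145  0.0619] [-91.6  13.8  -0.4]
blade [ 0.5665 -0.0159  0.0616] [-82.5  14.1  -0.4]
blade [ 0.5595 -0.0171  0.0632] [-75.4  12.5  -0.4]
blade [ 0.5499 -0.0186  0.0616] [-65.7  14.   -0.4]
```

View pics/w9.png

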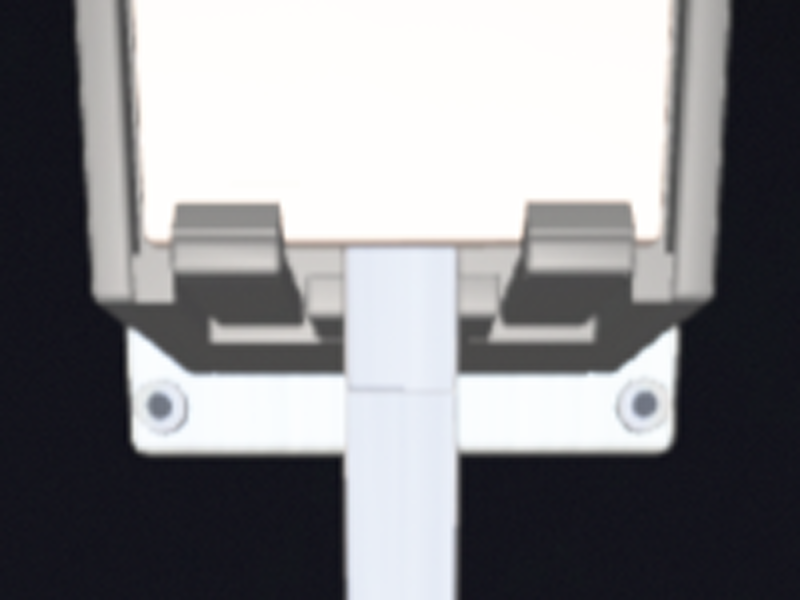

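Emit:
jog_arm:
  targets:
    - [[-3,0,0,0],[-6,0,0,0],[-9,0,0,0],[-10.5,0,0,0],[-10.5,0,0,0]]

```text
clock: 12.15
tool_pos: [0.494, -0.0278, 0.0755]
eef_rot: [-0.054, 0.056, -0.705, 0.705]
wrist_force: [-3.5, 0.3, 1.8]
opening: 0.249
```

```bash
python3 look.py w10
```

```text
12.15 [ 0.49396422 -0.0277762   0.07546421] F [-3.48247964  0.27988222  1.80950738] T [-0.05084773  1.07502204  0.02757502] 21.70496681388905
blade [ 0.5945 -0.0117  0.0675] [-101.8    7.7   -0.4]
blade [ 0.5915 -0.0122  0.0694] [-98.8   5.8  -0.4]
blade [ 0.5876 -0.0128  0.0684] [-94.8   6.8  -0.4]
blade [ 0.5846 -0.0132  0.0603] [-91.8  14.9  -0.4]
blade [ 0.5754 -0.0147  0.0614] [-82.5  13.8  -0.4]
blade [ 0.5684 -0.0158  0.0618] [-75.4  13.4  -0.4]
blade [ 0.5588 -0.0173  0.0625] [-65.7  12.8  -0.4]
```

View pics/w10.png

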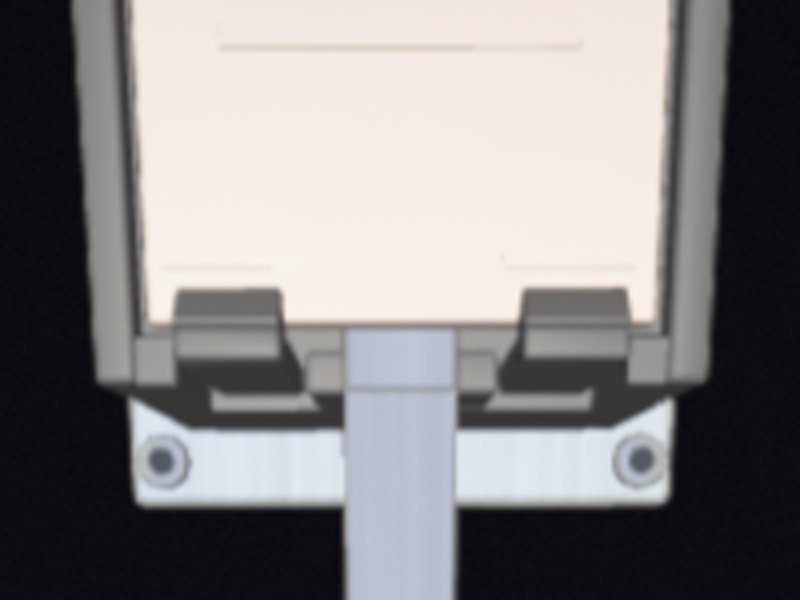

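Emit:
jog_arm:
  targets:
    - [[1,-1,0,0],[1,-2,0,0],[1,-3,0,0],[1,-4,0,0],[1,-4,0,0]]
  newtons: 60

```text
clock: 12.7
tool_pos: [0.4946, -0.0275, 0.0795]
eef_rot: [0.055, -0.055, 0.705, -0.705]
wrist_force: [3.5, 0.1, -7.1]
opening: 0.249
```

```bash
python3 look.py w11
```

```text
12.7 [ 0.49461066 -0.02748723  0.07945129] F [ 3.54749008  0.10765609 -7.10178409] T [-0.13409536 -0.20765501 -0.03665675] 21.69909909891325
blade [ 0.5962 -0.0112  0.0673] [-102.9   12.2   -0.4]
blade [ 0.5933 -0.0117  0.0685] [-99.9  11.   -0.4]
blade [ 0.5889 -0.0124  0.0689] [-95.5  10.6  -0.4]
blade [ 0.5848 -0.013   0.0677] [-91.3  11.8  -0.4]
blade [ 0.5762 -0.0144  0.0645] [-82.6  15.   -0.4]
blade [ 0.5691 -0.0155  0.0651] [-75.5  14.4  -0.4]
blade [ 0.5595 -0.017   0.0641] [-65.7  15.4  -0.4]
```

View pics/w11.png

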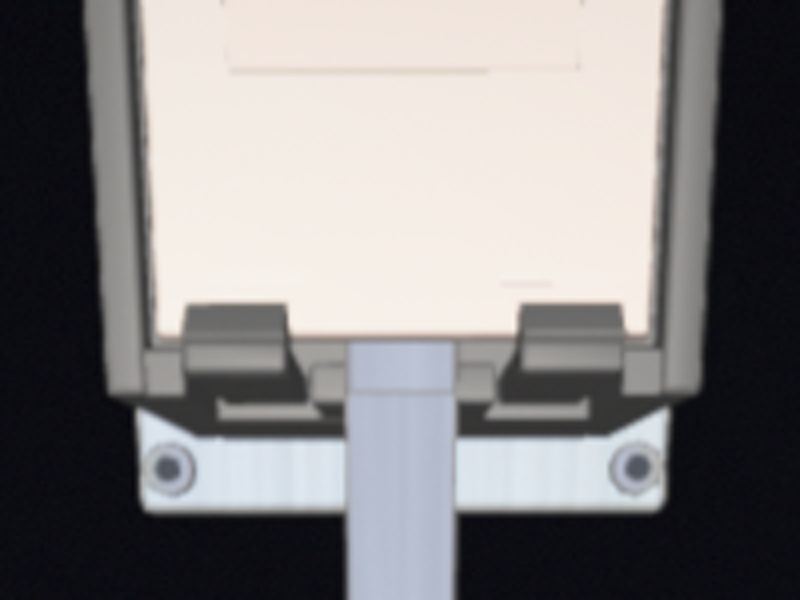

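Emit:
jog_arm:
  targets:
    - [[0,-1,0,0],[0,-2,0,0],[0,-3,0,0],[0,-4,0,0],[0,-4,0,0]]

```text
clock: 13.25
tool_pos: [0.4939, -0.0277, 0.0838]
eef_rot: [0.055, -0.055, 0.705, -0.705]
wrist_force: [3.1, 0.8, -6.7]
opening: 0.245
```

```bash
python3 look.py w12
```

```text
13.25 [ 0.49394703 -0.02768788  0.08381905] F [ 3.08164609  0.78573571 -6.66890121] T [-0.08789096 -0.12291007 -0.02127308] 21.350833334164864
blade [ 0.5964 -0.0113  0.0678] [-103.8   16.    -0.4]
blade [ 0.5935 -0.0117  0.0684] [-100.9   15.4   -0.4]
blade [ 0.5891 -0.0124  0.0687] [-96.4  15.1  -0.4]
blade [ 0.5848 -0.0131  0.0679] [-92.   15.9  -0.4]
blade [ 0.5759 -0.0145  0.0651] [-83.   18.7  -0.4]
blade [ 0.5686 -0.0157  0.0668] [-75.6  17.   -0.4]
blade [ 0.5588 -0.0172  0.0662] [-65.7  17.6  -0.4]
```

View pics/w12.png

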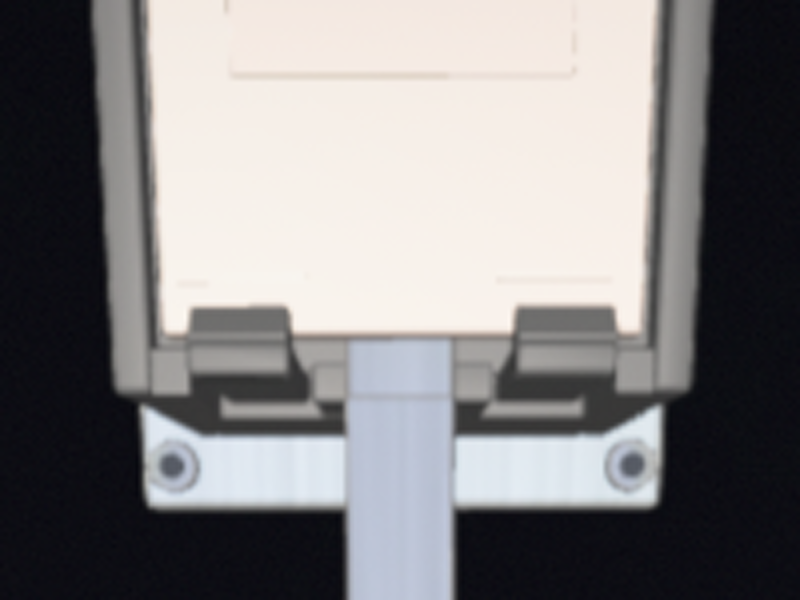

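Emit:
jog_arm:
  targets:
    - [[0,3,0,0],[0,6,0,0],[0,8.3,0,0],[0,8.3,0,0],[12,7.8,0,0],[30,7.8,0,0],[40,7.8,0,0],[40,7.8,0,0]]

```text
clock: 14.1
tool_pos: [0.4524, -0.0344, 0.0759]
eef_rot: [-0.054, 0.055, -0.705, 0.705]
wrist_force: [-0.1, -0.8, -1.2]
opening: 0.246
```

```bash
python3 look.py w13
```

```text
14.1 [ 0.45244569 -0.0343557   0.07590179] F [-0.12243809 -0.79295209 -1.19776326] T [-0.12416622  0.10060123 -0.00170182] 21.42221647966989
blade [ 0.5553 -0.0179  0.0579] [-104.2   17.8   -0.4]
blade [ 0.5523 -0.0184  0.059 ] [-101.2   16.7   -0.4]
blade [ 0.548  -0.019   0.0583] [-96.8  17.5  -0.4]
blade [ 0.5434 -0.0198  0.0589] [-92.1  16.8  -0.4]
blade [ 0.534  -0.0212  0.0604] [-82.6  15.4  -0.4]
blade [ 0.527  -0.0223  0.0597] [-75.5  16.1  -0.4]
blade [ 0.5173 -0.0239  0.0602] [-65.7  15.6  -0.4]
```

View pics/w13.png

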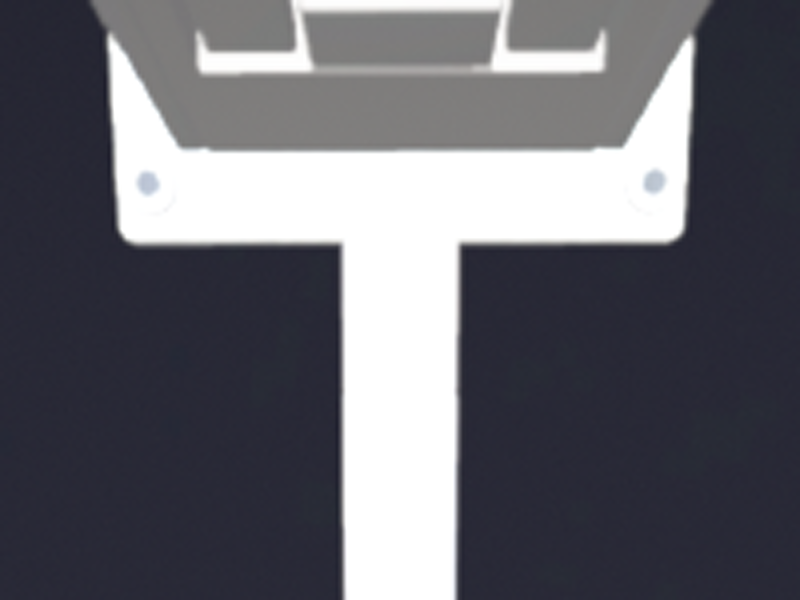

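Emit:
jog_arm:
  targets:
    - [[15,10,0,0],[30,30,0,0],[30,44,0,0],[30,49,0,0],[30,49,0,0]]

```text
clock: 14.65
tool_pos: [0.4255, -0.0384, 0.0271]
eef_rot: [-0.055, 0.055, -0.705, 0.705]
wrist_force: [0.8, -0.0, -1.6]
opening: 0.244
```

Emit:
jog_arm:
  targets:
    - [[0,0,0,0],[0,0,0,0],[0,0,0,0]]
  fingers: 0.55

```text
clock: 14.95
tool_pos: [0.4256, -0.0384, 0.0272]
eef_rot: [0.055, -0.055, 0.705, -0.705]
wrist_force: [0.1, -0.6, -0.0]
opening: 0.415
```

```bash
python3 look.py w14 | head -3
```

```text
14.95 [ 0.42557025 -0.03835045  0.0271622 ] F [ 0.14266436 -0.64982407 -0.03939349] T [-0.14634216  0.12581426  0.03330998] 36.07726300397533
blade [ 0.5281 -0.0219  0.0112] [-103.8   16.1   -0.4]
blade [ 0.5249 -0.0224  0.0133] [-100.6   14.    -0.4]
```

View pics/w14.png

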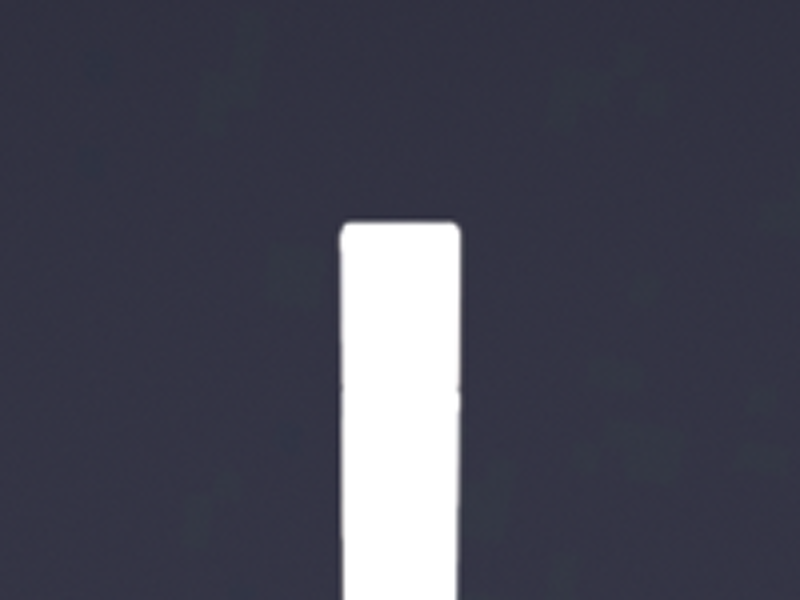

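Emit:
jog_arm:
  targets:
    - [[-30,0,0,0],[-60,0,0,0],[-74.5,0,0,0],[-74.5,0,0,0],[-74.5,0,0,0]]

```text
clock: 15.5
tool_pos: [0.4976, -0.0272, 0.0266]
eef_rot: [0.054, -0.055, 0.705, -0.705]
wrist_force: [-0.8, 0.0, -0.2]
opening: 0.448
```

Emit:
jog_arm:
  targets:
    - [[0,0,0,0],[0,0,0,0],[0,0,0,0],[0,0,0,0]]
  fingers: 1
  newtons: 60

```text
clock: 15.9
tool_pos: [0.4982, -0.027, 0.0271]
eef_rot: [0.055, -0.055, 0.705, -0.705]
wrist_force: [-0.2, 0.3, 0.7]
opening: 0.17
```

Emit:
jog_arm:
  targets:
    - [[0,-10,0,0],[0,-30,0,0],[0,-55,0,0],[0,-63,0,0],[0,-63,0,0],[0,-63,0,0]]

```text
clock: 16.5
tool_pos: [0.4979, -0.0271, 0.0895]
eef_rot: [0.054, -0.055, 0.705, -0.705]
wrist_force: [-0.4, -0.2, -0.9]
opening: 0.14
```

Run:
```python
from h import *
import pickle
s=state(); print(s["clock"],s["tool_pos"],s["wrist_force"],s["opening"]*87); 
d=save("wrist","w15.png",(180,60,380,260-50),4); pickle.dump((s,d),open("w15.pkl","wb")); 
R=q2R(s["eef_rot"])
for v in range(182,235,5):
    p=pt(d,280,v); print(v,((R.T@(p-s["tool_pos"]))*1000).round(1),d["img"][v,280])
d=save("scene","s15.png",(220,160,360,265),5)
```

```text
16.5 [ 0.49785128 -0.02705749  0.08946441] [-0.4142371  -0.15236285 -0.91092497] 12.177393962918034
182 [-32.2  89.1  -0. ] [12 12 17]
187 [-28.4  88.4  -0. ] [11 12 18]
192 [-24.3  88.7  -0. ] [11 13 18]
197 [-20.3  88.5  -0. ] [12 14 19]
202 [-16.1  89.3  -0. ] [13 14 20]
207 [-30.1  15.6  -0.1] [187 195 212]
212 [-27.7  14.2  -0.1] [188 195 210]
217 [-24.6  15.4  -0.1] [187 195 206]
222 [-22.   14.3  -0.1] [188 195 203]
227 [-19.   14.8  -0.1] [188 194 199]
232 [-15.7  16.1  -0.1] [188 194 195]
```

View pics/w15.png

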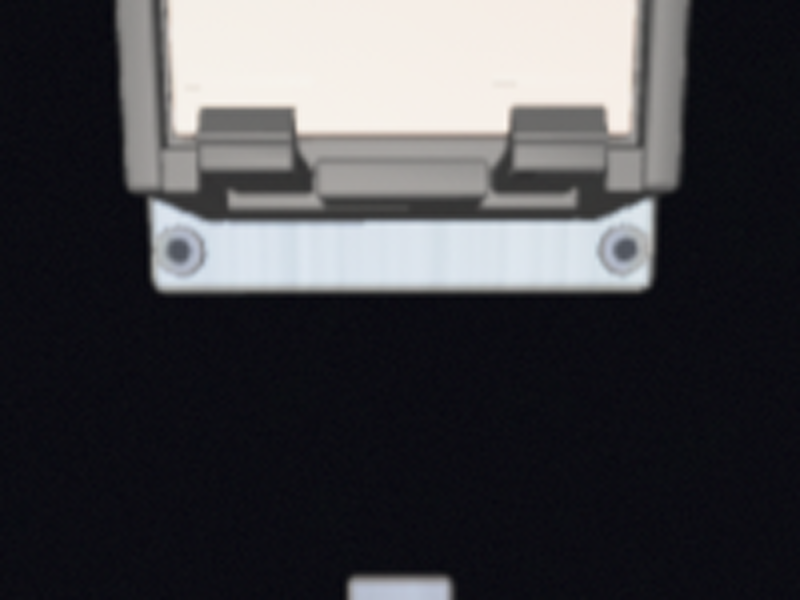

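View pics/s15.png

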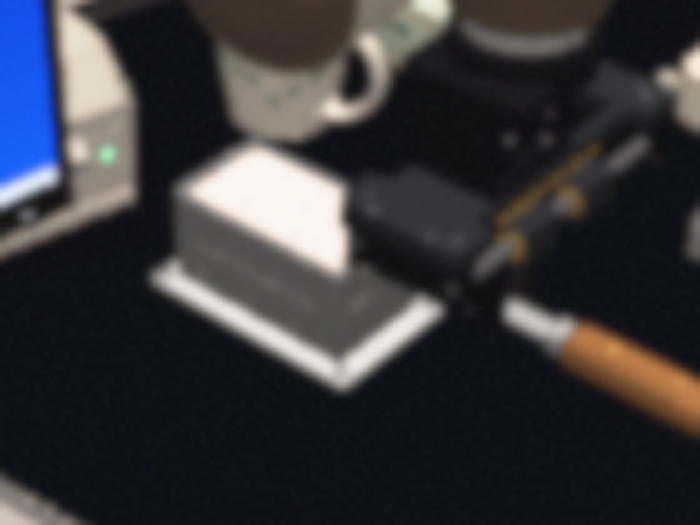

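Emit:
jog_arm:
  targets:
    - [[-30,0,0,0],[-54,0,0,0],[-55.5,5,0,0],[-55.5,10,0,0],[-55.5,12.3,0,0],[-55.5,12.3,0,0],[-55.5,12.3,0,0]]

```text
clock: 17.3
tool_pos: [0.5567, -0.0179, 0.08]
eef_rot: [-0.059, 0.052, -0.705, 0.705]
wrist_force: [1.4, 0.9, 10.0]
opening: 0.146
```

```bash
cat > look2.py <<'E'
from h import *
import pickle,sys
s=state(); print(s["clock"],s["tool_pos"],"F",s["wrist_force"],"T",s["torque"],s["opening"]*87)
d=save("wrist",sys.argv[1]+".png",(180,90,380,240),4); pickle.dump((s,d),open(sys.argv[1]+".pkl","wb"))
R=q2R(s["eef_rot"])
for v in range(200,235,4):
    p=pt(d,280,v); print(v,p[2].round(4),((R.T@(p-s["tool_pos"]))*1000).round(1))
E
python3 look2.py w16
```

```text
17.3 [ 0.55666538 -0.01788422  0.07995543] F [1.42790917 0.86396866 9.96440804] T [ 7.63606679e-02 -7.61283078e-01  6.93824823e-04] 12.701411682559396
200 0.0677 [-34.7  12.6  -0.1]
204 0.0664 [-32.2  13.9  -0.1]
208 0.0707 [-31.1   9.5  -0.1]
212 0.0715 [-29.2   8.7  -0.1]
216 0.0703 [-26.7   9.9  -0.1]
220 0.0688 [-24.   11.3  -0.1]
224 0.0685 [-21.7  11.7  -0.1]
228 0.069 [-19.6  11.1  -0.1]
232 0.069 [-17.4  11.1  -0.1]
```

View pics/w16.png

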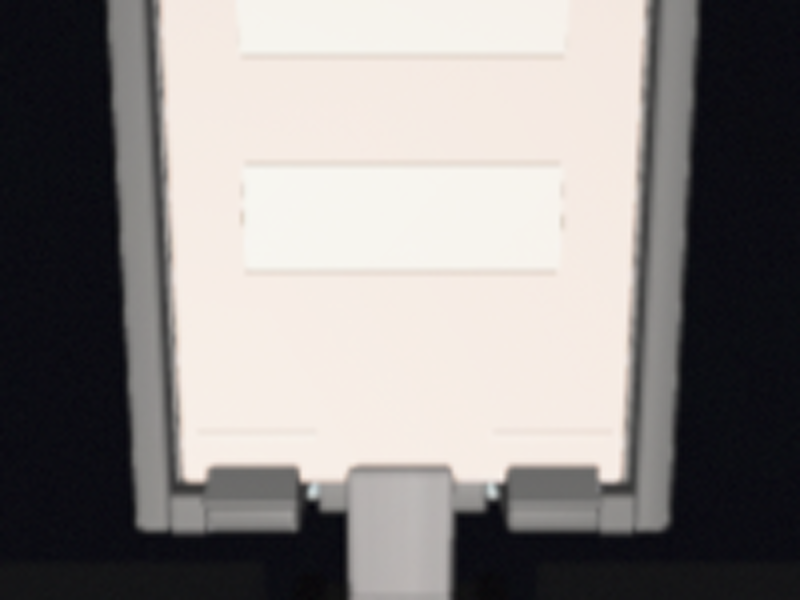

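Emit:
jog_arm:
  targets:
    - [[0,-6,0,0],[3,-6,0,0],[4.5,-6,0,0],[4.5,-6,0,0],[4.5,-6,0,0]]

```text
clock: 17.85
tool_pos: [0.5482, -0.0193, 0.083]
eef_rot: [-0.054, 0.055, -0.705, 0.705]
wrist_force: [0.0, 0.1, -0.2]
opening: 0.144
```

```bash
python3 look2.py w17
```

```text
17.85 [ 0.54817656 -0.01926987  0.08296612] F [ 0.00420968  0.13398039 -0.19836282] T [-0.10294936  0.13327352  0.06239744] 12.557468091679736
200 0.0599 [-32.4  23.   -0.1]
204 -0.0003 [-15.8  83.3  -0. ]
208 0.0704 [-30.3  12.5  -0.1]
212 0.0719 [-28.5  11.   -0.1]
216 0.0713 [-26.2  11.6  -0.1]
220 0.0696 [-23.4  13.3  -0.1]
224 0.0689 [-21.   14.   -0.1]
228 0.0697 [-18.9  13.2  -0.1]
232 0.0693 [-16.5  13.6  -0.1]
```

View pics/w17.png

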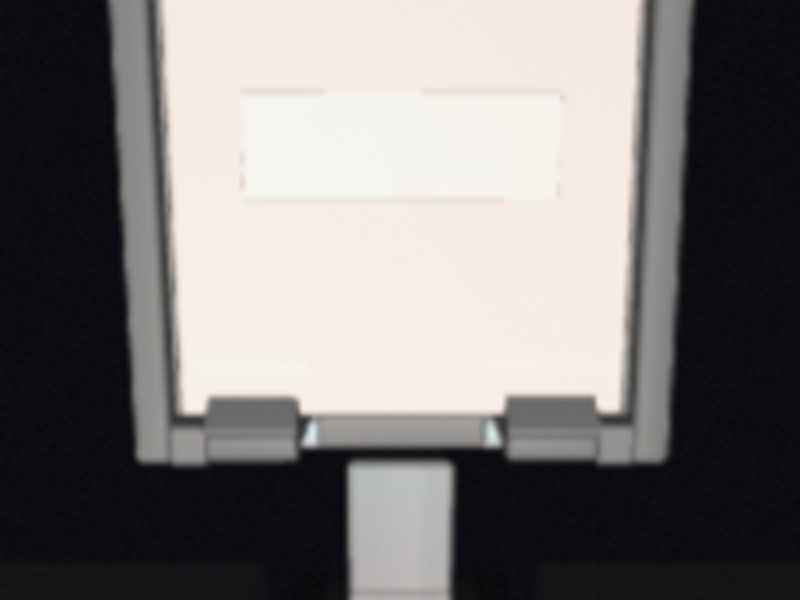

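Emit:
jog_arm:
  targets:
    - [[20,0,0,0],[45,5,0,0],[45,30,0,0],[45,46,0,0],[45,54,0,0],[45,56.5,0,0],[45,56.5,0,0],[45,40,0,0],[45,15,0,0],[45,-4,0,0],[45,-4,0,0],[45,-4,0,0]]

```text
clock: 19.1
tool_pos: [0.5047, -0.0259, 0.0881]
eef_rot: [0.055, -0.054, 0.705, -0.705]
wrist_force: [-0.2, -0.3, -1.0]
opening: 0.139
```

```bash
python3 look2.py w18
python3 - <<'E'
from h import *
d=save("scene","s18.png",(220,160,380,280),5)
E
```

```text
19.1 [ 0.50468457 -0.02590875  0.08809916] F [-0.19402438 -0.3140056  -1.01561296] T [-0.09925808  0.14674802  0.05645934] 12.118382702995406
200 0.0008 [-18.1  87.3  -0. ]
204 0.0013 [-15.   86.8  -0. ]
208 0.0762 [-30.5  12.   -0.1]
212 0.0766 [-28.4  11.6  -0.1]
216 0.0752 [-25.8  12.9  -0.1]
220 0.0751 [-23.5  13.1  -0.1]
224 0.0759 [-21.5  12.2  -0.1]
228 0.0744 [-18.8  13.7  -0.1]
232 0.0754 [-16.8  12.8  -0.1]
```

View pics/s18.png

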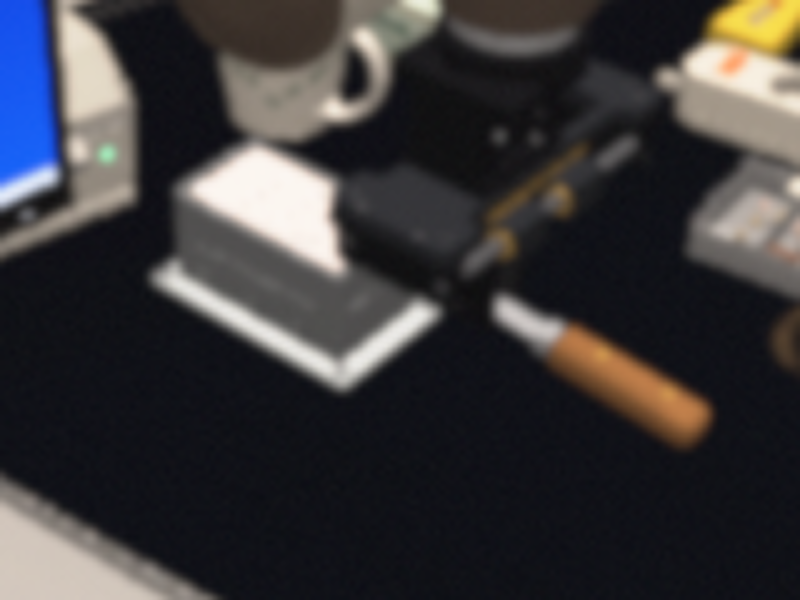

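Run:
```python
from h import *
s=state(); R=q2R(s["eef_rot"])
d=get_image("scene")
hsv=cv2.cvtColor(d["img"],cv2.COLOR_RGB2HSV)
m=(hsv[...,1]>120)&(hsv[...,2]>80)&(hsv[...,0]<20); m[:200]=0; m[:,:320]=0; m[:,380:]=0
vs,us=np.where(m)
P=np.array([pt(d,u,v) for u,v in zip(us,vs)]); Q=(P-s["tool_pos"])@R*1000
k=(Q[:,0]>35)&(Q[:,0]<145)
Q=Q[k]
for a in range(40,140,10):
    w=Q[(Q[:,0]>=a)&(Q[:,0]<a+10)]
    if len(w): print(a,len(w),"top y(min)",np.percentile(w[:,1],10).round(1),"max",np.percentile(w[:,1],95).round(1))
```

```text
40 53 top y(min) 37.6 max 894.3
50 83 top y(min) 13.8 max 895.6
60 93 top y(min) 14.5 max 893.7
70 114 top y(min) 16.0 max 894.1
80 116 top y(min) 16.9 max 892.2
90 132 top y(min) 18.7 max 895.5
100 129 top y(min) 19.7 max 896.1
110 140 top y(min) 20.9 max 893.7
120 145 top y(min) 21.2 max 894.1
130 129 top y(min) 31.5 max 894.0
```

Emit:
jog_arm:
  targets:
    - [[0,30,0,0],[0,50,0,0],[0,58,0,0],[0,61.3,0,0],[0,61.3,0,0]]

```text
clock: 19.75
tool_pos: [0.5031, -0.0265, 0.0263]
eef_rot: [-0.053, 0.056, -0.705, 0.705]
wrist_force: [-4.3, -0.0, 7.6]
opening: 0.142
```

Emit:
jog_arm:
  targets:
    - [[0,0,0,0],[0,0,0,0],[0,0,0,0],[20,0,0,0],[50,0,0,0],[75,0,0,0],[75,0,0,0]]
  fingers: 0.5

```text
clock: 20.45
tool_pos: [0.4264, -0.0385, 0.0262]
eef_rot: [-0.053, 0.056, -0.705, 0.705]
wrist_force: [-0.1, -0.5, -0.3]
opening: 0.498
```

Emit:
jog_arm:
  targets:
    - [[0,0,0,0],[0,0,0,0],[0,0,0,0],[0,0,0,0]]
  fingers: 1
  newtons: 50

```text
clock: 20.85
tool_pos: [0.4312, -0.0375, 0.0264]
eef_rot: [0.055, -0.055, 0.705, -0.705]
wrist_force: [0.9, 0.7, 0.8]
opening: 0.248
```

Emit:
jog_arm:
  targets:
    - [[0,-10,0,0],[0,-30,0,0],[-5,-50,0,0],[-5,-60,0,0],[-5,-60,0,0],[-5,-60,0,0]]

```text
clock: 21.45
tool_pos: [0.4346, -0.037, 0.0861]
eef_rot: [0.054, -0.055, 0.705, -0.705]
wrist_force: [-0.8, 0.2, -2.3]
opening: 0.247
```

```bash
python3 look.py w20
```

```text
21.45 [ 0.43460973 -0.03699638  0.08609602] F [-0.76480452  0.21120317 -2.3475753 ] T [-0.16757195  0.16630427  0.04108311] 21.517829644235558
blade [ 0.5367 -0.0207  0.0716] [-103.4   14.4   -0.4]
blade [ 0.5344 -0.021   0.0698] [-101.    16.2   -0.4]
blade [ 0.5298 -0.0217  0.0704] [-96.5  15.7  -0.4]
blade [ 0.5252 -0.0225  0.0714] [-91.8  14.6  -0.4]
blade [ 0.5161 -0.0239  0.0716] [-82.5  14.4  -0.4]
blade [ 0.5091 -0.025   0.0716] [-75.5  14.4  -0.4]
blade [ 0.4995 -0.0265  0.0711] [-65.7  15.   -0.4]
```

View pics/w20.png

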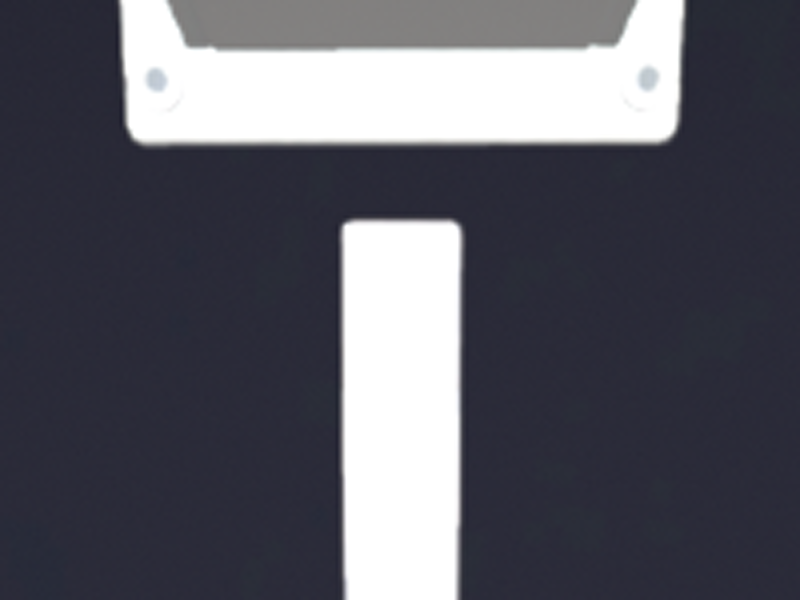

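Emit:
jog_arm:
  targets:
    - [[-20,0,0,0],[-40,0,0,0],[-44,5,0,0],[-44,9.5,0,0],[-44,9.5,0,0],[-44,9.5,0,0],[-48,9.5,0,0],[-53,9.5,0,0],[-58,9.5,0,0],[-60,9.5,0,0],[-60,9.5,0,0]]

```text
clock: 22.6
tool_pos: [0.4949, -0.0275, 0.0768]
eef_rot: [0.055, -0.055, 0.705, -0.705]
wrist_force: [-0.2, -0.1, -0.5]
opening: 0.245
```

```bash
python3 look.py w21
```

```text
22.6 [ 0.49492802 -0.02751947  0.07682577] F [-0.15480585 -0.12255015 -0.5367194 ] T [-0.13489798  0.13430143 -0.03605619] 21.291522753723736
blade [ 0.5955 -0.0114  0.0689] [-101.9    8.    -0.4]
blade [ 0.5932 -0.0118  0.0677] [-99.5   9.1  -0.4]
blade [ 0.5891 -0.0124  0.0671] [-95.3   9.7  -0.4]
blade [ 0.5848 -0.0131  0.0673] [-91.    9.5  -0.4]
blade [ 0.5764 -0.0144  0.0629] [-82.5  13.9  -0.4]
blade [ 0.5694 -0.0155  0.0634] [-75.4  13.5  -0.4]
blade [ 0.5598 -0.017   0.0619] [-65.7  14.9  -0.3]
```

View pics/w21.png

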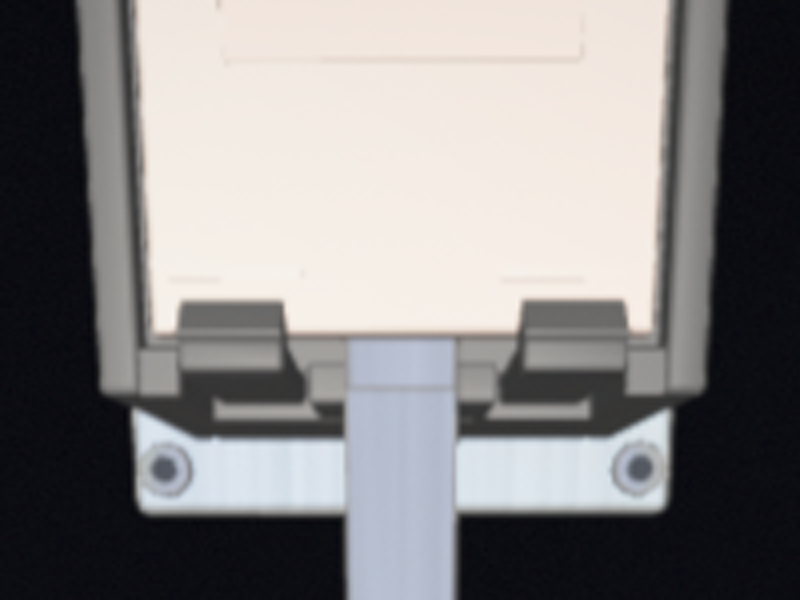

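Emit:
jog_arm:
  targets:
    - [[-1.5,0,0,0],[-3,0,0,0],[-4,0,0,0],[-4,0,0,0]]

```text
clock: 23.05
tool_pos: [0.4987, -0.0269, 0.0769]
eef_rot: [0.055, -0.055, 0.705, -0.705]
wrist_force: [0.7, -0.6, -0.4]
opening: 0.245
```

Emit:
jog_arm:
  targets:
    - [[0,3,0,0],[-0.3,6,0,0],[-0.6,9,0,0],[-0.9,12,0,0],[-1.2,15,0,0],[-1.2,15,0,0]]
  newtons: 20

```text
clock: 23.65
tool_pos: [0.4997, -0.0268, 0.0616]
eef_rot: [-0.055, 0.055, -0.705, 0.705]
wrist_force: [-1.1, -1.2, 3.0]
opening: 0.255
```

```bash
python3 look.py w22
```

```text
23.65 [ 0.49971618 -0.02684568  0.06158613] F [-1.08038542 -1.1988297   2.96176276] T [-0.26571127  0.37878392  0.01553164] 22.158819796081737
blade [ 0.5967 -0.0113  0.0691] [-98.3  -7.5  -0.4]
blade [ 0.5942 -0.0117  0.0701] [-95.7  -8.5  -0.4]
blade [ 0.5907 -0.0122  0.069 ] [-92.2  -7.4  -0.4]
blade [ 0.5868 -0.0128  0.0695] [-88.3  -7.9  -0.4]
blade [ 0.5797 -0.014   0.0631] [-81.   -1.6  -0.4]
blade [ 0.5735 -0.0149  0.0611] [-74.8   0.5  -0.4]
blade [ 0.5648 -0.0163  0.0592] [-65.9   2.4  -0.4]
```

View pics/w22.png

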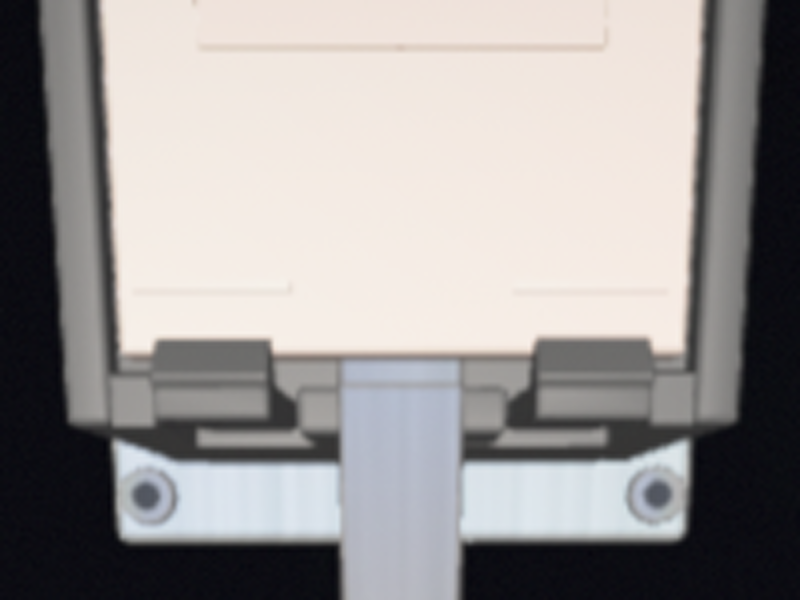

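Blade tilted about 10°, cover edge (crop row 355) rising. Continue down.

Emit:
jog_arm:
  targets:
    - [[-0.7,3,0,0],[-1.4,6,0,0],[-2.2,9,0,0],[-3,11.5,0,0],[-3,11.5,0,0]]

```text
clock: 24.2
tool_pos: [0.5024, -0.0264, 0.0497]
eef_rot: [-0.054, 0.055, -0.705, 0.705]
wrist_force: [-1.3, -1.2, 0.7]
opening: 0.253
```

```bash
python3 look.py w23
```

```text
24.2 [ 0.50239911 -0.02639151  0.04969204] F [-1.32539139 -1.22692932  0.72664392] T [-0.17979165  0.40253267 -0.02784195] 21.97446296436289
blade [ 0.5958 -0.0114  0.0728] [-94.6 -23.3  -0.4]
blade [ 0.5936 -0.0118  0.0737] [-92.4 -24.1  -0.4]
blade [ 0.5904 -0.0123  0.0734] [-89.1 -23.8  -0.4]
blade [ 0.5872 -0.0128  0.0729] [-85.8 -23.3  -0.4]
blade [ 0.5813 -0.0137  0.0631] [-79.9 -13.5  -0.4]
blade [ 0.5756 -0.0146  0.0617] [-74.2 -12.1  -0.4]
blade [ 0.5676 -0.0158  0.0585] [-66.1  -8.9  -0.4]
```

View pics/w23.png

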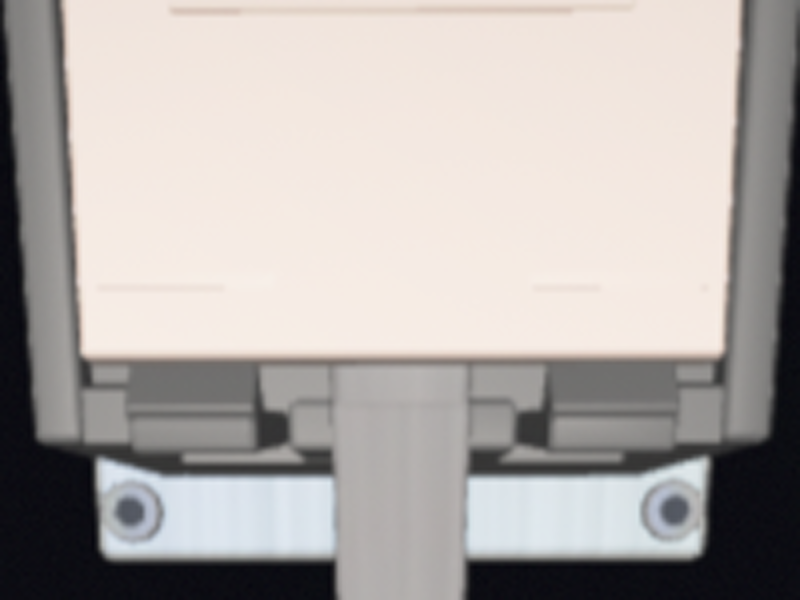

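Run:
```python
from h import *
import pickle
for n,a,b,v in(("w21",150,658,332),("w22",117,688,354),("w23",82,724,355)):
    s,d=pickle.load(open(n+".pkl","rb"))
    w=(b-a)/4; Z=d["fx"]*.059/w
    o,r=ray(d,180+(a+b)/8-.4,v/4-.4); print(n,o+r*Z, "range row:",[round(float(np.median([pt(d,u,vv)[2] for u in range(230,330,3)])),4) for vv in (int(v/4)-3,int(v/4)-8,int(v/4)-20,int(v/4)-50)])
```

```text
w21 [ 0.58541316 -0.01347451  0.0690138 ] range row: [0.0683, 0.0684, 0.0678, 0.0678]
w22 [ 0.58542639 -0.01331631  0.07033237] range row: [0.07, 0.0697, 0.0696, 0.0695]
w23 [ 0.58599872 -0.01323513  0.07262573] range row: [0.0735, 0.0737, 0.0735, 0.0731]
```

Emit:
jog_arm:
  targets:
    - [[-0.6,2,0,0],[-1.2,4,0,0],[-1.2,4,0,0]]

```text
clock: 24.55
tool_pos: [0.5035, -0.0262, 0.0464]
eef_rot: [-0.054, 0.055, -0.705, 0.705]
wrist_force: [-2.3, -0.5, 3.3]
opening: 0.25
```

```bash
cat > cov.py <<'E'
from h import *
import pickle,sys
s,d=pickle.load(open(sys.argv[1]+".pkl","rb"))
print([(v,round(float(np.median([pt(d,u,v)[2] for u in range(225,335,3)])),4)) for v in range(10,100,6)])
E
python3 look.py w24; python3 cov.py w24
```

```text
24.55 [ 0.50352903 -0.02623047  0.04637453] F [-2.29275998 -0.45619305  3.32955673] T [-0.2459735   0.82525672  0.02467354] 21.75440773279874
blade [ 0.5958 -0.0114  0.0744] [-93.4 -28.1  -0.4]
blade [ 0.5938 -0.0117  0.0746] [-91.4 -28.3  -0.4]
blade [ 0.5908 -0.0122  0.074 ] [-88.4 -27.7  -0.4]
blade [ 0.5876 -0.0127  0.0742] [-85.1 -27.9  -0.4]
blade [ 0.5819 -0.0136  0.0648] [-79.4 -18.5  -0.4]
blade [ 0.5765 -0.0144  0.062 ] [-73.9 -15.7  -0.3]
blade [ 0.5688 -0.0157  0.058 ] [-66.1 -11.7  -0.3]
[(10, 0.0734), (16, 0.0733), (22, 0.0737), (28, 0.0735), (34, 0.0738), (40, 0.074), (46, 0.0738), (52, 0.0739), (58, 0.0741), (64, 0.074), (70, 0.0747), (76, 0.0745), (82, 0.0746), (88, 0.0743), (94, 0.0643)]
```

View pics/w24.png

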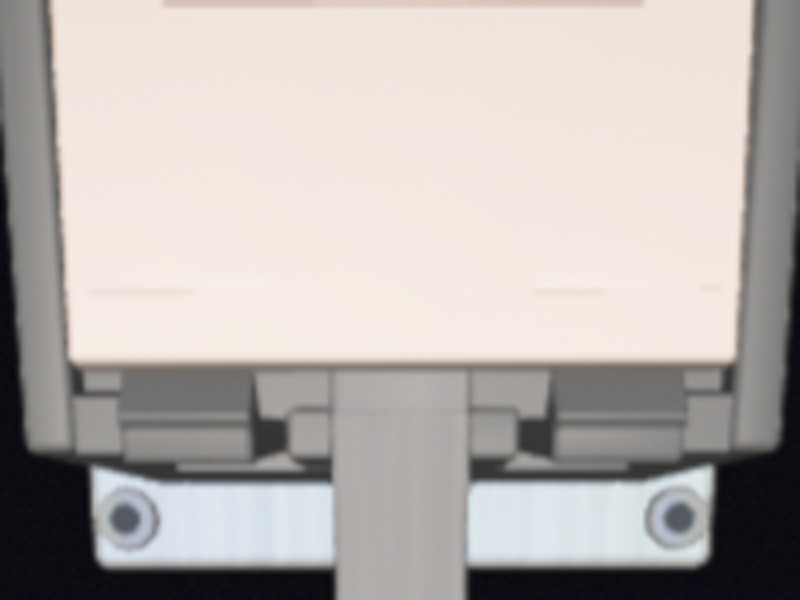

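Emit:
jog_arm:
  targets:
    - [[-0.5,1.5,0,0],[-1,3,0,0],[-1,3,0,0]]

```text
clock: 24.9
tool_pos: [0.504, -0.0262, 0.0455]
eef_rot: [-0.054, 0.056, -0.705, 0.705]
wrist_force: [-8.4, 0.5, 21.4]
opening: 0.248
```

```bash
python3 look.py w25; python3 cov.py w25;  python3 - <<'E'
from h import *
d=save("scene","s25.png",(220,160,380,280),5)
E
```

```text
24.9 [ 0.50395465 -0.0261886   0.04546737] F [-8.38962498  0.52094195 21.4380307 ] T [0.19210801 2.79306289 0.02171187] 21.599742603380175
blade [ 0.5959 -0.0113  0.075 ] [-93.1 -29.8  -0.4]
blade [ 0.5945 -0.0116  0.0728] [-91.6 -27.6  -0.4]
blade [ 0.5911 -0.0121  0.0742] [-88.2 -29.   -0.4]
blade [ 0.5879 -0.0126  0.0743] [-84.9 -29.1  -0.4]
blade [ 0.5824 -0.0135  0.0631] [-79.5 -17.8  -0.4]
blade [ 0.577  -0.0143  0.0607] [-74.  -15.4  -0.4]
blade [ 0.5693 -0.0155  0.0578] [-66.1 -12.5  -0.4]
[(10, 0.0734), (16, 0.0735), (22, 0.0734), (28, 0.0735), (34, 0.0735), (40, 0.0738), (46, 0.0739), (52, 0.074), (58, 0.0741), (64, 0.0741), (70, 0.0741), (76, 0.0743), (82, 0.0744), (88, 0.0746), (94, 0.0641)]
```

View pics/w25.png

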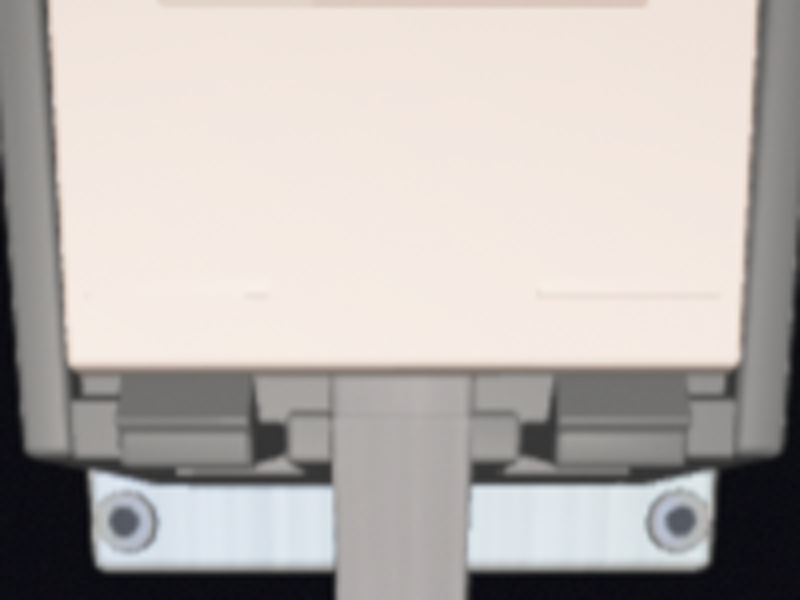

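View pics/s25.png

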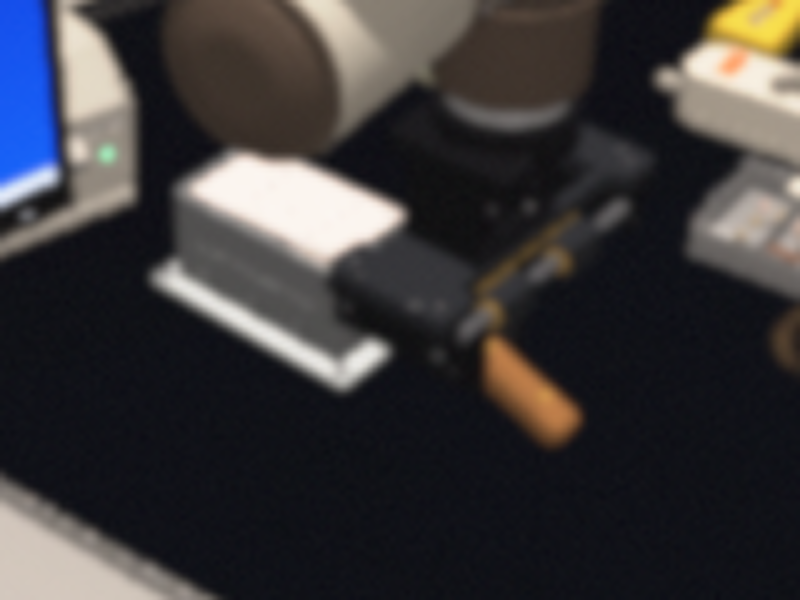

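Emit:
jog_arm:
  targets:
    - [[-1,-1,0,0],[-2,-1,0,0],[-3.5,-1,0,0],[-5,-1,0,0],[-5,-1,0,0]]
  newtons: 40

```text
clock: 25.5
tool_pos: [0.5044, -0.0262, 0.0455]
eef_rot: [-0.05, 0.059, -0.704, 0.705]
wrist_force: [-16.8, 1.3, 24.1]
opening: 0.252
```

```bash
python3 look.py w26; python3 cov.py w26
```

```text
25.5 [ 0.50439504 -0.0262432   0.04545655] F [-16.7873064    1.29538423  24.14125451] T [0.49822082 4.59048661 0.05556373] 21.889063351736734
blade [ 0.5968 -0.0114  0.0733] [-93.2 -28.9  -0.4]
blade [ 0.5947 -0.0118  0.074 ] [-91.1 -29.6  -0.4]
blade [ 0.5917 -0.0122  0.0736] [-88.1 -29.2  -0.4]
blade [ 0.5884 -0.0128  0.0743] [-84.8 -29.8  -0.4]
blade [ 0.5829 -0.0136  0.0635] [-79.3 -19.   -0.4]
blade [ 0.5775 -0.0145  0.0608] [-73.9 -16.2  -0.4]
blade [ 0.5698 -0.0157  0.0588] [-66.1 -14.1  -0.4]
[(10, 0.0734), (16, 0.0732), (22, 0.0735), (28, 0.0734), (34, 0.0734), (40, 0.0735), (46, 0.0738), (52, 0.0738), (58, 0.0741), (64, 0.0743), (70, 0.0742), (76, 0.0743), (82, 0.0745), (88, 0.0746), (94, 0.074)]
```

View pics/w26.png

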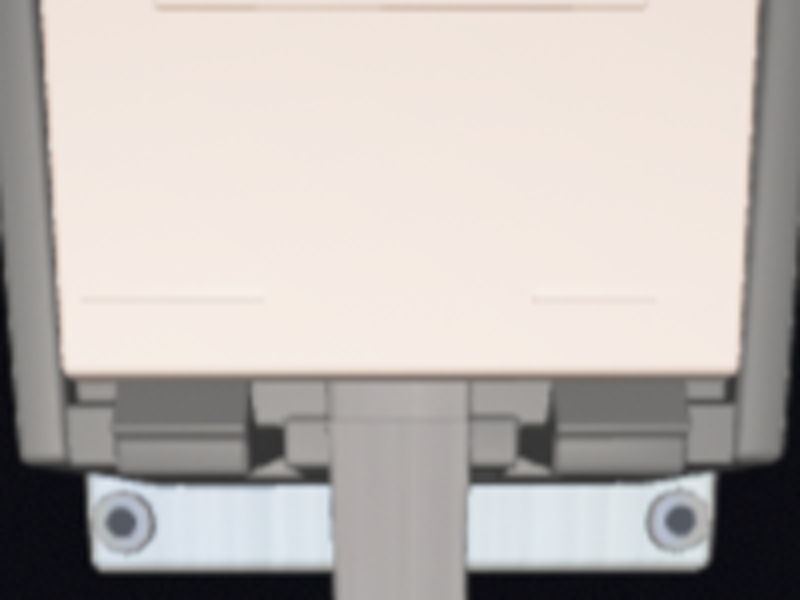

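Run:
```python
from h import *
import pickle
a=np.radians(8.95); ax=np.array([np.cos(a),np.sin(a)]); n=np.array([.579,-.0143])
def X(nm,v,z,u=400,y0=0):
    s,d=pickle.load(open(nm+".pkl","rb")); p=onz(d,180+u/4-.4,y0+v/4-.4,z); return round(float((p[:2]-n)@ax)*1000,1)
for z in(.0745,.071):
    print(z,"line",X("w21",338,z),X("w22",377,z),X("w23",409,z),X("w24",420,z),X("w25",419,z),X("w26",433,z))
    print(z,"light bottom",X("w21",370,z),X("w22",416,z),X("w23",447,z),X("w24",458,z),X("w25",460,z),X("w26",470,z))
    print(z,"dark top",X("w21",301,z),X("w22",339,z),X("w23",365,z),X("w24",372,z),X("w25",378,z),X("w26",380,z))
print("wall end rim",X("w21",392,.0675),X("w22",425,.0675),X("w23",441,.0675),X("w24",447,.0675),X("w25",455,.0675),X("w26",462,.0675))
print("cover edge",X("w21",332,.0675),X("w22",354,.069),X("w23",355,.073),X("w24",360,.0745),X("w25",368,.0745),X("w26",375,.0745))
```

```text
0.0745 line 4.9 3.7 2.2 2.0 2.5 2.0
0.0745 light bottom 1.6 0.0 -1.1 -1.2 -0.9 -1.1
0.0745 dark top 8.8 7.3 6.0 6.0 5.9 6.3
0.071 line 5.5 4.2 2.6 2.4 2.9 2.2
0.071 light bottom 2.1 0.4 -0.8 -0.9 -0.7 -1.0
0.071 dark top 9.4 7.8 6.4 6.5 6.4 6.7
wall end rim 0.1 -0.2 -0.0 0.3 -0.0 -0.1
cover edge 6.7 6.7 7.0 7.0 6.7 6.7
```

Emit:
jog_arm:
  targets:
    - [[4.5,0,0,0],[4.5,-1,0,0],[4.5,-2,0,0],[4.5,-3,0,0],[4.5,-4,0,0],[4.5,-4,0,0]]
  newtons: 60

```text
clock: 26.15
tool_pos: [0.5067, -0.0256, 0.0485]
eef_rot: [0.056, -0.054, 0.705, -0.705]
wrist_force: [-0.2, -0.1, -1.9]
opening: 0.246
```

```bash
python3 look.py w27; python3 cov.py w27
```

```text
26.15 [ 0.50669082 -0.02556995  0.04849934] F [-0.2498662  -0.05655415 -1.87819604] T [-0.08821656  0.27093811  0.03526619] 21.375923118961115
blade [ 0.5988 -0.0108  0.0773] [-93.3 -28.6  -0.3]
blade [ 0.5967 -0.0111  0.078 ] [-91.2 -29.3  -0.3]
blade [ 0.5938 -0.0116  0.0768] [-88.3 -28.1  -0.3]
blade [ 0.5902 -0.0121  0.0792] [-84.7 -30.5  -0.3]
blade [ 0.585  -0.0129  0.0672] [-79.4 -18.5  -0.3]
blade [ 0.5796 -0.0138  0.0647] [-73.9 -16.   -0.3]
blade [ 0.5719 -0.015   0.0614] [-66.1 -12.7  -0.3]
[(10, 0.0765), (16, 0.0763), (22, 0.0764), (28, 0.0766), (34, 0.0768), (40, 0.0771), (46, 0.0773), (52, 0.0774), (58, 0.0775), (64, 0.0777), (70, 0.0781), (76, 0.0782), (82, 0.0784), (88, 0.0789), (94, 0.0789)]
```

View pics/w27.png

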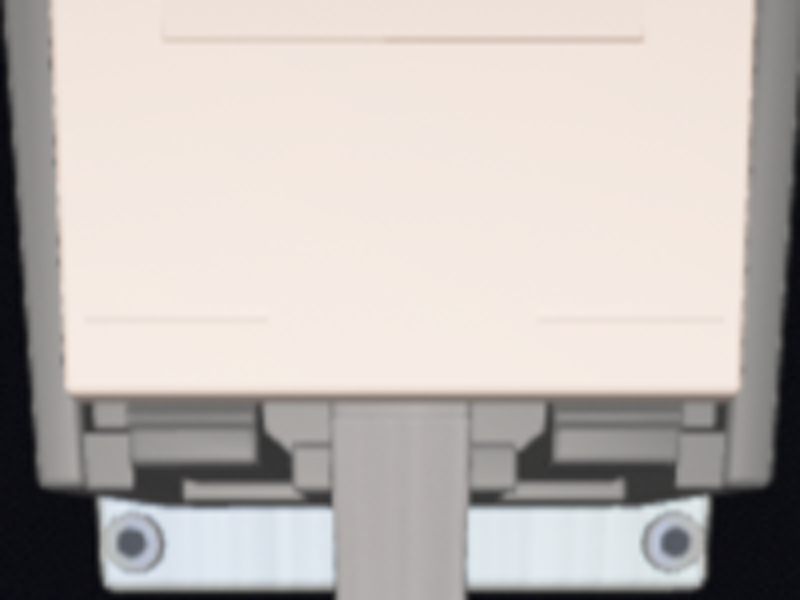

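Emit:
jog_arm:
  targets:
    - [[3,1,0,0],[8,1,0,0],[16,1,0,0],[30,1,0,0],[60,1,0,0],[90,1,0,0],[90,1,0,0]]

```text
clock: 26.9
tool_pos: [0.4107, -0.0412, 0.0469]
eef_rot: [-0.052, 0.056, -0.705, 0.705]
wrist_force: [-0.4, -0.6, -0.9]
opening: 0.246
```

```bash
python3 look.py w28|head -1
python3 - <<'E'
from h import *
d=save("scene","s28.png",(200,140,400,290),4)
d=save("wrist","w28f.png")
E
```

```text
26.9 [ 0.4106675  -0.04116233  0.04694713] F [-0.37724389 -0.62895423 -0.92843008] T [-0.08273561  0.17560044 -0.03646215] 21.415322952118828
```

View pics/s28.png

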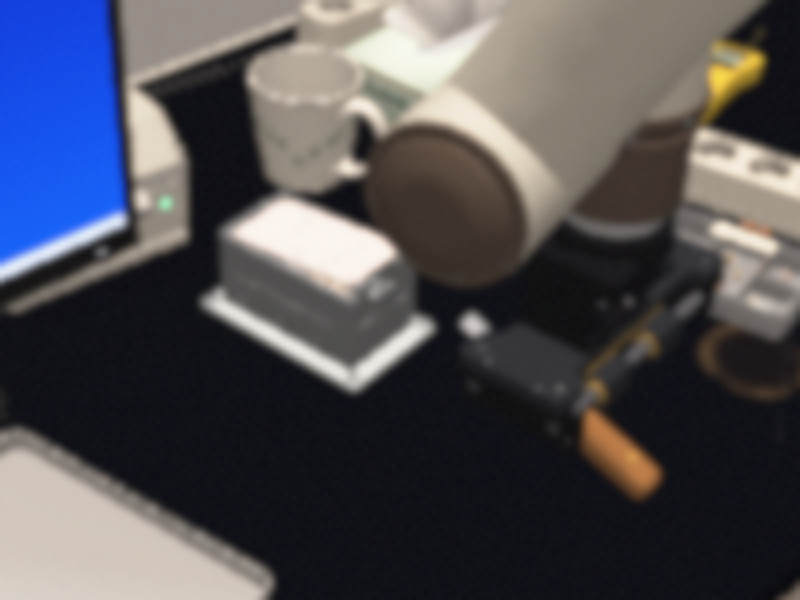

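View pics/w28f.png

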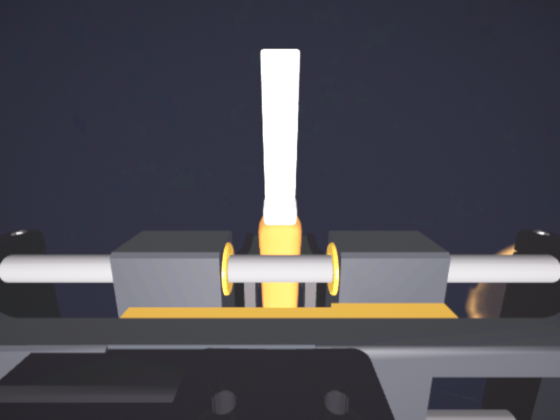

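Emit:
jog_arm:
  targets:
    - [[0,0,25,0],[0,0,55,0],[0,0,60,0],[0,5,60,0],[0,10,60,0],[0,15,60,0],[0,19.5,60,0],[0,19.5,60,0]]
  newtons: 15

```text
clock: 27.85
tool_pos: [0.4248, -0.0987, 0.027]
eef_rot: [0.054, -0.056, 0.705, -0.705]
wrist_force: [0.7, 1.0, -1.0]
opening: 0.252
```

```bash
python3 look.py w29
python3 - <<'E'
from h import *
d=save("scene","s29.png",(200,140,400,290),4)
E
```

```text
27.85 [ 0.42483669 -0.09867591  0.02702399] F [ 0.70122914  0.95437981 -0.97927541] T [-0.12563058  0.09938105 -0.00689025] 21.881291671286654
blade [ 0.5248 -0.0826  0.0212] [-101.3    5.6   -0.4]
blade [ 0.5225 -0.083   0.0201] [-99.    6.6  -0.4]
blade [ 0.5185 -0.0836  0.0196] [-94.9   7.2  -0.4]
blade [ 0.5143 -0.0842  0.0191] [-90.7   7.7  -0.4]
blade [ 0.5057 -0.0856  0.0189] [-81.9   7.9  -0.4]
blade [ 0.499  -0.0867  0.0188] [-75.1   8.1  -0.3]
blade [ 0.4897 -0.0881  0.0178] [-65.8   9.1  -0.3]
```

View pics/s29.png

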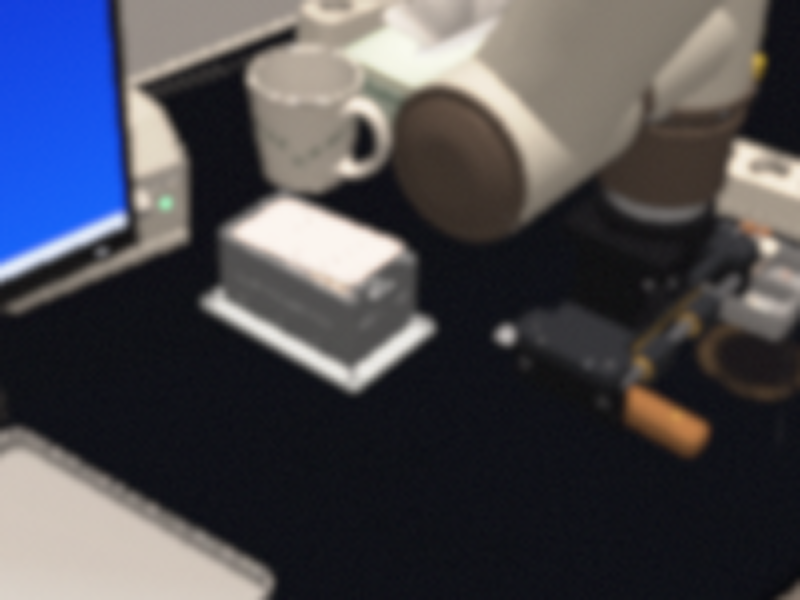

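Emit:
jog_arm:
  targets:
    - [[0,0,0,0],[0,0,0,0],[0,0,0,0],[0,-30,0,0],[0,-75,0,0],[0,-120,0,0],[0,-165,0,0],[0,-180,-20,0],[0,-180,-40,0],[0,-180,-60,0],[0,-180,-60,0],[0,-180,-60,0]]
  fingers: 0.4

```text
clock: 29.15
tool_pos: [0.4162, -0.0398, 0.2079]
eef_rot: [-0.055, 0.055, -0.705, 0.705]
wrist_force: [1.0, -0.5, 1.0]
opening: 0.604
```

Run:
```python
from h import *
import pickle
s=state(); print(s["clock"],s["tool_pos"],s["opening"]*87)
d=save("wrist","w30.png"); pickle.dump((s,d),open("w30.pkl","wb"))
```

```text
29.15 [ 0.41618833 -0.0398308   0.20788563] 52.52700026196475
```

View pics/w30.png

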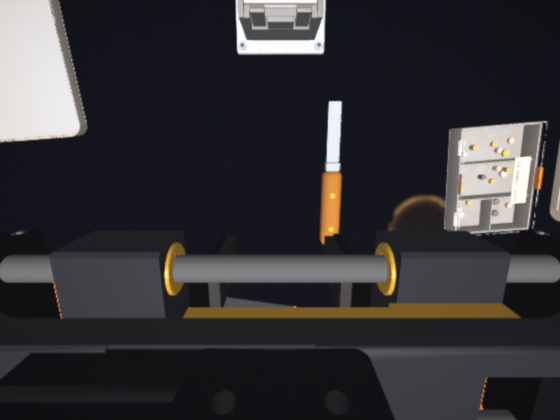

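Run:
```python
from h import *
print(rowfor([.5976,-.0114,.125],99.0)); print(rowfor([.5976,-.0114,.0945],99.0))
```

```text
(array([-183.6,   82.7,   -0.3]), np.float64(-0.002), 'jaw now -81.1')
(array([-183.6,  113.2,   -0.3]), np.float64(-0.002), 'jaw now -81.1')
```

Emit:
jog_arm:
  targets:
    - [[-45,0,0,0],[-90,20,0,0],[-135,45,0,0],[-170,70,0,0],[-183.5,83,-0.3,0],[-183.5,83,-0.3,0],[-183.5,83,-0.3,0],[-183.5,83,-0.3,0]]
  fingers: 0.1

```text
clock: 30.0
tool_pos: [0.5973, -0.0118, 0.1257]
eef_rot: [0.055, -0.054, 0.705, -0.705]
wrist_force: [0.4, 0.2, -0.7]
opening: 0.899
```

Run:
```python
from h import *
import pickle
s=state(); print(s["clock"],s["tool_pos"],s["opening"]*87)
d=save("wrist","w31.png"); pickle.dump((s,d),open("w31.pkl","wb"))
R=q2R(s["eef_rot"])
for v in (130,160,190,215): print(v,[(np.round((R.T@(pt(d,u,v)-s["tool_pos"]))*1000,1)) for u in (240,280,320)])
d=save("scene","s31.png",(200,140,400,290),4)
```

```text
30.0 [ 0.597345   -0.01176778  0.1257286 ] 78.17621185761446
130 [array([-71.1,  54.5, -25.6]), array([-71.1,  54.7,  -0.1]), array([-71.1,  55.6,  25.5])]
160 [array([-52.2,  54. , -26.2]), array([-52.3,  53. ,  -0.1]), array([-52.3,  52.9,  25.8])]
190 [array([-32.6,  52.7, -26.6]), array([-32.7,  52.1,  -0.1]), array([-32.8,  51.9,  26.4])]
215 [array([-15.9,  50.6, -26.9]), array([-16. ,  50.4,  -0.1]), array([-16.1,  49.9,  26.7])]
```

View pics/w31.png

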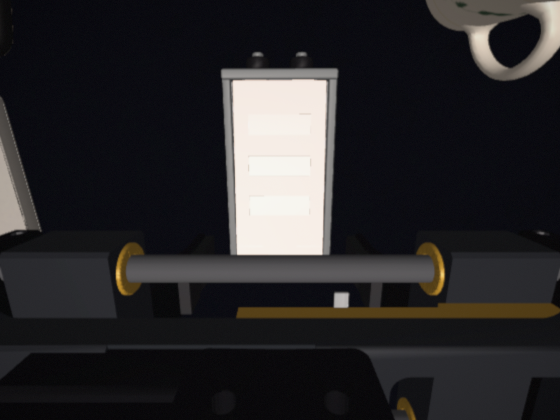

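View pics/s31.png

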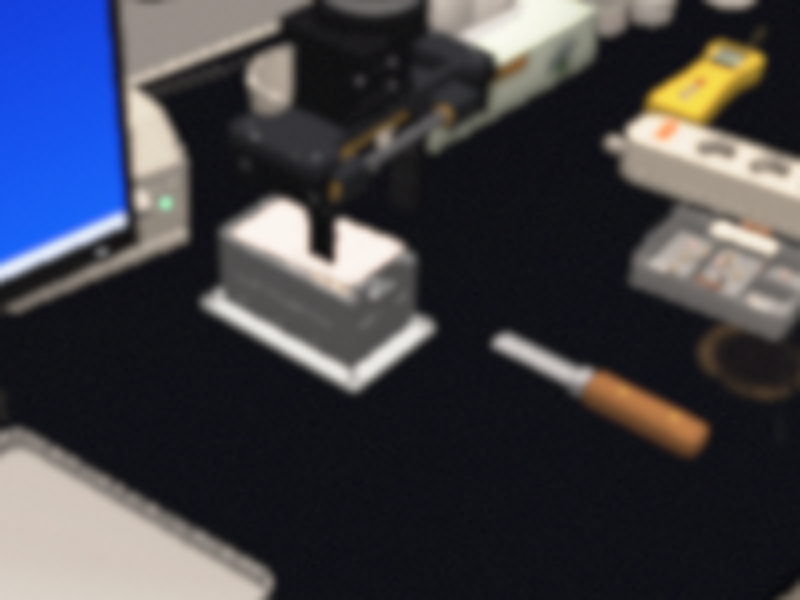

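Emit:
jog_arm:
  targets:
    - [[0,15,0,0],[0,26,0,0],[0,31,0,0],[0,31,0,0],[0,31,0,0]]

```text
clock: 30.6
tool_pos: [0.5979, -0.0111, 0.0942]
eef_rot: [-0.055, 0.055, -0.705, 0.705]
wrist_force: [0.4, 0.3, 0.2]
opening: 0.899
```

Emit:
jog_arm:
  targets:
    - [[0,0,0,0],[0,0,0,0],[0,0,0,0],[0,0,0,0],[0,0,0,0]]
  fingers: 1
  newtons: 40

```text
clock: 31.1
tool_pos: [0.5978, -0.0111, 0.094]
eef_rot: [-0.055, 0.055, -0.705, 0.705]
wrist_force: [0.2, -0.3, 1.1]
opening: 0.663
```

Emit:
jog_arm:
  targets:
    - [[0,-3,0,0],[0,-6,0,0],[0,-9,0,0],[0,-11,0,0],[0,-11,0,0]]

```text
clock: 31.6
tool_pos: [0.5973, -0.0112, 0.1048]
eef_rot: [0.054, -0.055, 0.705, -0.705]
wrist_force: [1.1, 0.2, -3.1]
opening: 0.667
```

Emit:
jog_arm:
  targets:
    - [[3,0,0,0],[6,0,0,0],[9,0,0,0],[12,0,0,0],[12,0,0,0]]

```text
clock: 32.1
tool_pos: [0.5854, -0.0131, 0.1051]
eef_rot: [0.055, -0.055, 0.705, -0.705]
wrist_force: [-0.5, -0.1, -1.1]
opening: 0.665
```

Run:
```python
from h import *
s=state(); print(s["clock"],s["tool_pos"],s["opening"]*87,s["wrist_force"],s["torque"])
d=save("wrist","w32.png",(180,30,380,240),2.8)
d=save("scene","s32.png",(200,140,400,290),4)
```

```text
32.1 [ 0.58539524 -0.01311388  0.10512184] 57.848161444407694 [-0.53025283 -0.09451587 -1.10445133] [-0.12655271  0.14497829 -0.03211158]
```

View pics/w32.png

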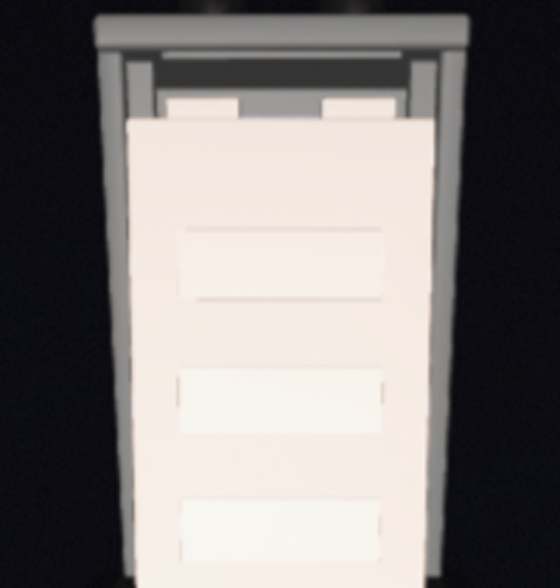

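View pics/s32.png

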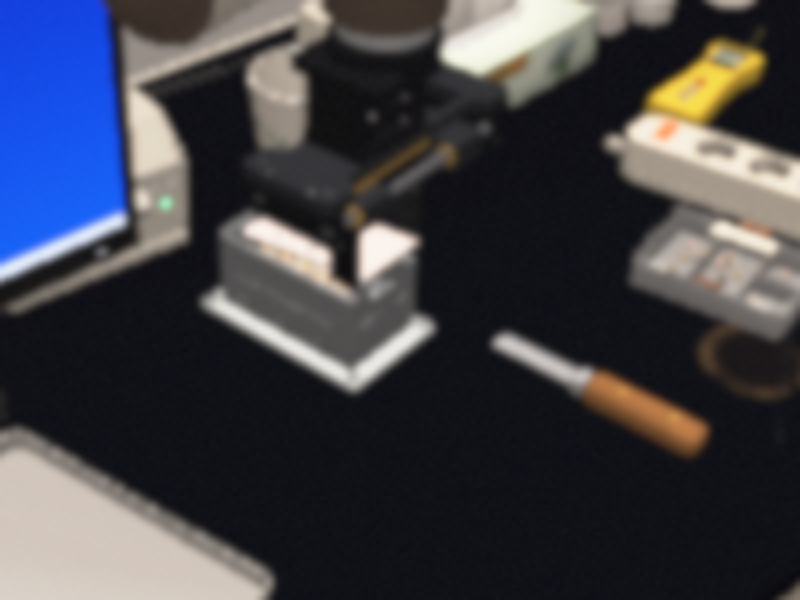

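Emit:
jog_arm:
  targets:
    - [[0,-5,0,0],[0,-15,0,0],[10,-35,0,0],[30,-65,0,0],[55,-95,0,0],[80,-105,0,0],[80,-105,0,0],[80,-105,0,0]]

```text
clock: 33.0
tool_pos: [0.507, -0.0254, 0.2111]
eef_rot: [0.056, -0.054, 0.705, -0.705]
wrist_force: [0.4, -0.3, -0.8]
opening: 0.667
```

Run:
```python
from h import *
import pickle
D=pickle.load(open("D0.pkl","rb"))["top"]
for u,v in((265,155),(265,165),(200,160),(245,180),(100,150),(200,175)): print(u,v,pt(D,u,v).round(3))
s=state(); print(s["clock"],s["tool_pos"],s["opening"]*87,s["wrist_force"],s["torque"])
print(rowfor([.502,.2585,.12],103.2),rowfor([.502,.2585,.06],103.2)); print(s["qpos"])
d=save("scene","s33.png"); 
d=get_image("top"); cv2.imwrite("pics/t33.png",d["img"][:,:,::-1]); pickle.dump(d,open("t33.pkl","wb"))
```

```text
265 155 [0.735 0.091 0.306]
265 165 [0.734 0.1   0.133]
200 160 [0.734 0.282 0.229]
245 180 [ 0.704  0.174 -0.004]
100 150 [0.737 0.516 0.368]
200 175 [0.719 0.322 0.01 ]
33.0 [ 0.50699213 -0.02536839  0.21111746] 58.02157967806009 [ 0.42332314 -0.32246933 -0.83675756] [-0.09234532  0.12856665 -0.02513206]
(array([ -38.7,   91.3, -281.2]), np.float64(-0.075), 'jaw now -81.1') (array([ -38.6,  151.3, -281.2]), np.float64(-0.075), 'jaw now -81.1')
[ 2.70326892e-01  2.15945692e-01 -3.32256604e-01  1.56633247e-04
 -1.01989380e+00  1.45573818e+00]
```

View pics/s33.png

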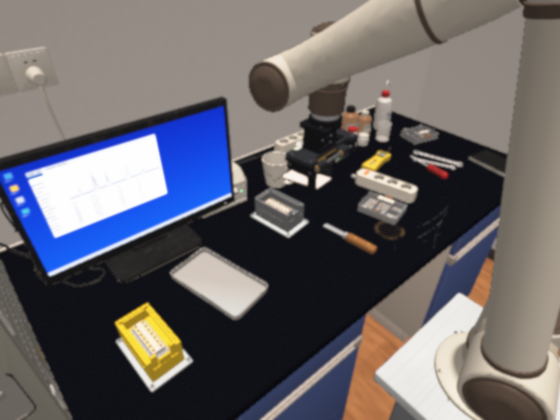

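View pics/t33.png

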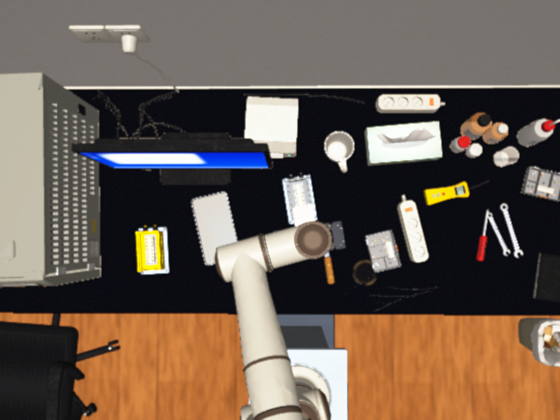

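Emit:
jog_arm:
  targets:
    - [[-3,0,-30,-0.01],[-9,10,-70,-0.02],[-15,25,-110,-0.03],[-21,40,-150,-0.04],[-27,60,-190,-0.05],[-33,75,-230,-0.06],[-38,85,-265,-0.075],[-38.7,91,-281,-0.075],[-38.7,91,-281,-0.075],[-38.7,91,-281,-0.075],[-38.7,91,-281,-0.075]]

```text
clock: 34.2
tool_pos: [0.5018, 0.2572, 0.119]
eef_rot: [-0.081, 0.081, -0.702, 0.703]
wrist_force: [0.1, -0.0, -1.5]
opening: 0.664
```

Run:
```python
from h import *
import pickle
s=state(); print(s["clock"],s["tool_pos"],s["opening"]*87,s["wrist_force"],s["torque"]); print(rowfor([.502,.2585,.06],103.2))
R=q2R(s["eef_rot"])
d=save("wrist","w34.png"); pickle.dump((s,d),open("w34.pkl","wb"))
for v in (60,100,130,160,190,215): print(v,[(np.round((R.T@(pt(d,u,v)-s["tool_pos"]))*1000,1)) for u in (240,280,320)])
d=save("scene","s34.png",(120,180,320,330),4)
```

```text
34.2 [0.50178006 0.25724886 0.11898887] 57.79680246329014 [ 0.14670156 -0.02570055 -1.4989907 ] [-0.14155389  0.19400788 -0.04637888]
(array([-0.5, 59. , -1.2]), np.float64(-0.001), 'jaw now -76.9')
60 [array([-126.3,  117.7,  -32.1]), array([-126.5,  118.5,   -0. ]), array([-126.4,  117.7,   32.1])]
100 [array([-86.2,  28. , -21.5]), array([-86.3,  28.5,  -0.1]), array([-86.2,  27.9,  21.4])]
130 [array([-70.6,  27.2, -21.9]), array([-70.6,  26.3,  -0.1]), array([-70.7,  26.9,  21.8])]
160 [array([-54.7,  24.1, -22.1]), array([-54.6,  25.6,  -0. ]), array([-54.7,  24.6,  22. ])]
190 [array([-38.3,  22.2, -22.3]), array([-38.3,  22.2,  -0. ]), array([-38.1,  23.5,  22.5])]
215 [array([-24.5,  19.5, -22.4]), array([-24.5,  19.6,  -0. ]), array([-24.4,  20.3,  22.5])]
```

View pics/w34.png

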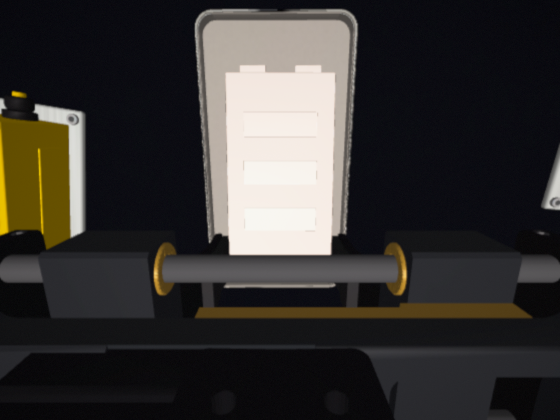

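View pics/s34.png

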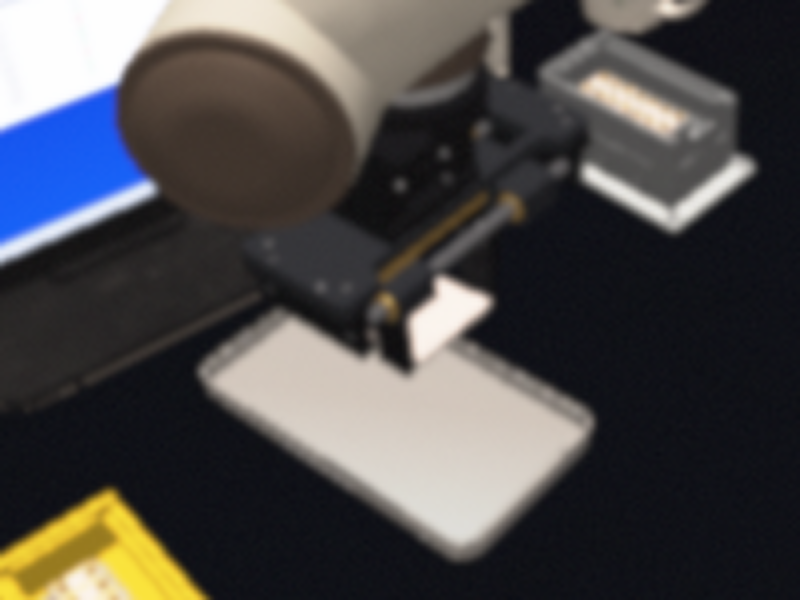

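Emit:
jog_arm:
  targets:
    - [[0,25,-1,0],[0,50,-1,0],[0,68,-1,0],[0,76,-1,0],[0,80,-1,0],[0,84,-1,0],[0,87.5,-1,0],[0,89.5,-1,0],[0,89.5,-1,0]]
  newtons: 12

```text
clock: 35.2
tool_pos: [0.5016, 0.2594, 0.0297]
eef_rot: [0.082, -0.081, 0.703, -0.702]
wrist_force: [-0.9, 0.1, 0.6]
opening: 0.672
```

Run:
```python
from h import *
import pickle
s=state(); print(s["clock"],s["tool_pos"],s["opening"]*87,s["wrist_force"],s["torque"])
R=q2R(s["eef_rot"])
d=save("wrist","w35.png")
for v in (20,60,100,130,160,190,215): print(v,[pt(d,u,v)[2].round(4) for u in (240,280,320)])
```

```text
35.2 [0.50163982 0.25942149 0.02971817] 58.47869119396408 [-0.92656127  0.06662847  0.58524531] [-0.21646493  0.0788493  -0.08586541]
20 [np.float64(0.0008), np.float64(0.0021), np.float64(0.0009)]
60 [np.float64(0.0086), np.float64(0.0018), np.float64(0.0081)]
100 [np.float64(0.0104), np.float64(0.0113), np.float64(0.0115)]
130 [np.float64(0.0111), np.float64(0.0124), np.float64(0.0113)]
160 [np.float64(0.0116), np.float64(0.0112), np.float64(0.0113)]
190 [np.float64(0.0122), np.float64(0.0118), np.float64(0.0126)]
215 [np.float64(0.012), np.float64(0.0126), np.float64(0.0115)]
```

View pics/w35.png

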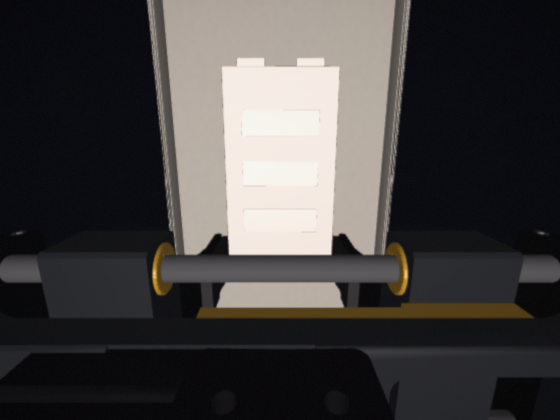

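Emit:
jog_arm:
  targets:
    - [[0,0,0,0],[0,0,0,0],[0,0,0,0]]
  fingers: 0.22

```text
clock: 35.55
tool_pos: [0.5014, 0.2593, 0.0295]
eef_rot: [0.081, -0.081, 0.703, -0.702]
wrist_force: [0.3, 0.1, -0.2]
opening: 0.771
```

Emit:
jog_arm:
  targets:
    - [[0,-10,0,0],[0,-35,0,0],[0,-80,0,0],[0,-125,0,0],[20,-170,0,0],[60,-200,0,0],[100,-220,0,0],[130,-220,0,0],[130,-220,0,0],[130,-220,0,0]]

```text
clock: 36.55
tool_pos: [0.3746, 0.2296, 0.2505]
eef_rot: [0.082, -0.081, 0.703, -0.702]
wrist_force: [0.7, -0.4, 0.1]
opening: 0.783
```

Run:
```python
from h import *
import pickle
s=state(); print(s["clock"],s["tool_pos"],s["opening"]*87,s["wrist_force"])
d=save("wrist","w36.png"); d=save("scene","s36.png"); d=save("top","t36.png"); D0=pickle.load(open("D0.pkl","rb"))["top"]
pickle.dump(d,open("t36.pkl","wb"))
df=cv2.absdiff(d["img"],D0["img"]).max(2)
for n,(x0,y0,x1,y1) in dict(strip=(395,190,432,268),case=(362,228,398,278),mug=(320,128,358,175),yellow=(130,220,175,280),tray=(188,185,245,270)).items(): print(n,(df[y0:y1,x0:x1]>50).sum())
```

```text
36.55 [0.37455488 0.22955729 0.25049633] 68.1165793671888 [ 0.7150851  -0.4112985   0.07723455]
strip 302
case 49
mug 0
yellow 0
tray 4
```

View pics/s36.png

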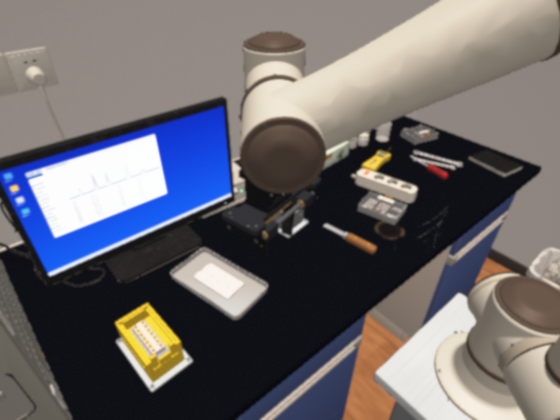

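View pics/t36.png

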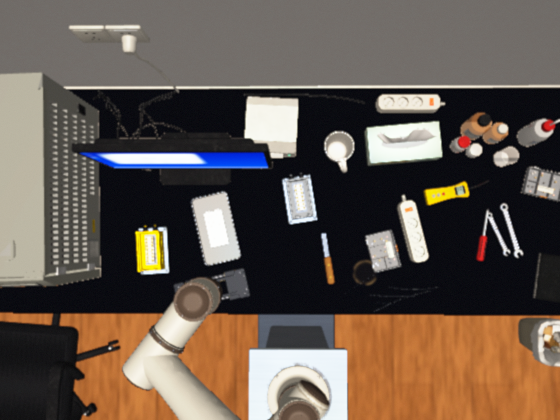

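View pics/w36.png

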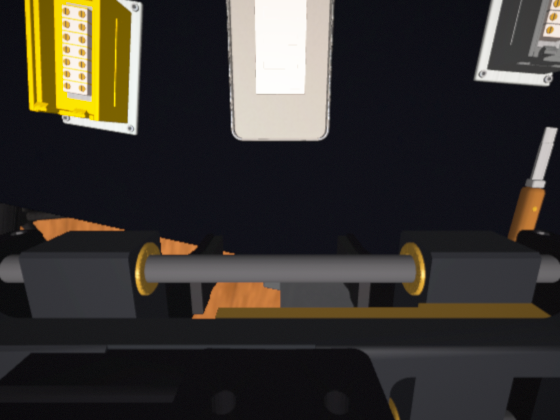

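```bash
sed 's/D=pickle.load(open("D0.pkl","rb"))/D={"top":pickle.load(open("t36.pkl","rb"))}/' m.py > m2.py; for f in m m2; do python3 $f.py | egrep "^(strip|case|tray|box)"; done
python3 - <<'E'
from h import *
import pickle
d=pickle.load(open("t36.pkl","rb"));D0=pickle.load(open("D0.pkl","rb"))["top"]
df=cv2.absdiff(d["img"],D0["img"]).max(2)
ys,xs=np.where(df[190:268,395:432]>50); print(xs.max()+395, np.bincount(xs))
E
```

```text
box [array([634.5,  -5.6]), array([148.7,  93.3]), np.float64(9.1)] med z 0.0657
tray [array([543.8, 268.3]), array([229.4, 125.6]), np.float64(13.2)] med z 0.0026
strip [array([ 544.6, -368.2]), array([218.9,  52.6]), np.float64(13.8)] med z 0.0365
case [array([ 474.1, -262.5]), array([121.7, 142.1]), np.float64(89.4)] med z 0.0049
409 [14 18 21 24 27 28 28 28 28 26 23 16 11  7  3]Traceback (most recent call last):
  File "m2.py", line 14, in <module>
    rect(bl,(398,245,415,280),.012,"blade")
    ~~~~^^^^^^^^^^^^^^^^^^^^^^^^^^^^^^^^^^^
  File "m2.py", line 7, in rect
    ct,_=cv2.findContours(m,cv2.RETR_EXTERNAL,cv2.CHAIN_APPROX_NONE); c=max(ct,key=cv2.contourArea)
                                                                        ~~~^^^^^^^^^^^^^^^^^^^^^^^^
ValueError: max() iterable argument is empty
```

```bash
sed -i '/"blade")/d;/"handle")/d' m2.py; python3 m2.py | egrep "^(strip|case|tray|box)"; python3 -c "
from plant import *
print(hand_in())"
```

```text
box [array([634.5,  -5.6]), array([148.7,  93.3]), np.float64(9.1)] med z 0.0388
tray [array([543.8, 268.6]), array([229.6, 125.4]), np.float64(12.9)] med z 0.0047
strip [array([ 544.9, -368. ]), array([218.1,  51.9]), np.float64(13.4)] med z 0.0393
case [array([ 467.7, -259.1]), array([125. , 129.6]), np.float64(14.1)] med z 0.0046
the job is handed in; nothing more can be done
None
```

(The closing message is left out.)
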